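# Drive the seized pad pin out of a brake caliper

### The arm

A 6-joint arm with a two-finger parallel gripper is mounted at the origin on the work surface. World frame = base frame: x ahead of the robot, y to its left, z up, the work surface at z = 0. Lengths are in m, angles in rad, forces in N, time in s.
With the tool pointing down it reaches from about 0.3 to 0.875 m from the base axis. Payload 6.4 kg.
Tool frame: the origin (TCP) lies midway between the tips of the shut fingers; the grasp point (between the pads) lies 19 mm behind it; x points along the fingers, y is the direction in which the jaws open and shut, and the axes are right-handed (so a half turn about x gives the same grasp; the last joint's range is limited). The gripper opens to 85 mm and grips with 20 to 120 N. Pads are 22 mm wide; open, the fingers measure 114 mm over their backs; the gripper's body (76 mm by 85 mm) begins 54 mm behind the grasp point. The pads swing forward as they close: fully open they stand 13 mm farther back than shut.
Start: joints at [0.993, 0.181, 1.607, -0, 1.354, -0.206], TCP at [0.209, 0.536, 0.231] pointing down, gripper open.
Joint ranges: [-2.99, 2.99], [-0.89, 2.07], [0.3, 2.58], [-1.14, 4.28], [0, 2.63], [-3.12, 3.12]. Speed limits (rad/s): [2.57, 2.57, 3.01, 3.14, 3.14, 3.14].

### API

Orientations are given as a rotation vector (axis times angle).
In Python, from bench import arm, optics gives the robot as it stands.
- The arm moves only by the shell command python3 -m pendant 'ROWS' [FORCE]. ROWS is JSON, a list that holds one entry, the list of rows, each a list of 7 numbers: the shift along the tool's x, y, z in cm, then the turn, a rotation vector about the tool's x, y, z in rad, then the opening, from -1 (shut) to 1 (fully open). In form: [[[dx, dy, dz, rx, ry, rz, hand], ...]]. A call has 1 to 10 rows; each row is the pose to reach, as a shift and turn from the pose commanded when the call began, along the tool's axes at that moment; what a row does not reach only later rows make up. A row lasts 1/10 s, in which the tool goes at most 50 mm and 8.59 degrees, less where a joint would pass 70% of its speed; a pose out of reach is approached as far as the arm can. A call with a gripper value outside its range is refused whole. The fingers move at their own pace and stop on an object; FORCE is the grip in N (left out, the last holds). Time passes only in rows, so rows that repeat a pose let the fingers close. It gives the time, the measured TCP pose, the force and the opening at its end, in the units of the state.
- arm.get_state(): the state, without advancing time (a new reading comes with each control period).
- optics.grab_frame(name): name is "side" or "top" or "wrist"; returns (picture, depth): 420x560x3 uint8, red, green, blue; 420x560 float32, m along the optical axis (not along the pixel's ray), 0 where there is no reading.
- optics.camera_model(name): a dict with "fx", "fy", "cx", "cy" (pixels), "dist" ([k1, k2, p1, p2, k3] as OpenCV has them; the pictures are not rectified), "pose" (4x4, takes a point from camera to world coordinates); the wrist camera has in their place "hand_eye" (4x4, takes a point from camera to tool coordinates, whose origin is the TCP and whose axes are the tool frame's). Camera axes: x right, y up, looking along -z (the intrinsics and any distortion apply to the point x, -y, -z); pixel columns grow to the right and rows downward; lengths in m; the calibration is good to about 2 mm. A picture is of the moment at which its call begins: read the wrist's pose just before it. camera_model takes no time and is no camera call.
- arm.close_job(): hands the job in, once; it reports no verdict.
The state is a dict: "clock": time; "joints": joint angles; "qvel": joint speeds; "effort": joint torques, N m; "tool_pos": TCP position; "eef_rot": TCP orientation; "contact_force": force on the tool from outside, world axes, zero at the start; "wrist_torque": the same for the moment, N m; "opening": finger opening in m.
Only numpy, scipy, OpenCV 4.12 (cv2) and the standard library are available. Lean on these libraries where they do the work, as an engineer would, in place of code of your own. Each camera call takes 0.05 s, during which the arm holds its last target.

### The job

The pad retaining pin has seized in this brake caliper: take the drift, put its nose in the small hole on the plain end of the pin's bore and push the pin out from behind until its head stands well clear of the other side. Lay the drift back down flat on the bench, draw the pin right out by its head end and lay it in the steel parts tray, dropping neither. Leave everything else on the bench where it is.

Things in the scene. Friction and masses are not known exactly. Their poses are not given: they have to be found in the camera images.
- caliper: Brake caliper of dark cast iron, 210 x 150 mm, 126 mm high (a bleed nipple to 136), window up, bolted to a grey plate (290 x 120 x 10 mm) fixed to the bench. Origin on the bench under its middle. The pin's bore runs level along its y axis through both halves, 100 mm above the bench. Flat faces at y = +75 and -75 mm; low bosses on them stand 10 mm out, over 23 mm to the side of the bore.
- access_hole (a point): Centre of the mouth of the access hole on the caliper's +y face, 100 mm above the bench: a round hole 20 mm wide, the plain end of the bore. The end of the pin lies 14 mm inside, its axis 2 mm below the hole's. The drift goes in here, along the caliper's -y. Same axes as the caliper.
- exit_hole (a point): Centre of the other mouth of the bore, on the caliper's -y face, 100 mm above the bench: a round recess 29 mm wide, 14 mm deep (then 20 mm bore), in which the pin's head sits, 2 mm below the face. The pin comes out here, along the caliper's -y. Same axes as the caliper.
- pin_mid (a point): Steel retaining pin 134 mm long: shank 16 mm thick, head 24 mm thick and 12 mm long. The point is half-way along its axis; x points to the head (the caliper's -y at the start). 0.15 to 0.25 kg; lies in the bore with about 2 mm play. Stuck: takes 8 to 18 N over the first 25 mm, then slides freely. Pushed 45 to 50 mm it still lies level in the bore, its head end 43 to 48 mm out of the face.
- drift_mid (a point): Drift (straight steel punch) 180 mm long lying on the bench: eight-sided body 16 mm across flats and 100 mm long, then a round nose 10 mm thick and 80 mm long. The point is on its axis at the centre of mass, 110 mm behind the end of the nose, 70 mm from the other end; x points along it to the nose. Lying, its axis is 8 mm above the bench. 0.2 kg.
- tray: Parts tray of folded steel sheet, fixed to the bench: 130 mm along its x, 190 mm along its y, 26 mm high (rolled rim to 28 mm), walls and floor 3 mm thick, open above and empty. The origin is under its middle, on the bench.
- tray_floor (a point): Middle of the tray's inner floor, 3 mm above the bench. Same axes as the tray.
- carton: Bystander: small brown carton 80 x 110 x 45 mm on the bench; it and the tray may stand in either of two places. Origin under its middle.
- old_pad: Bystander: worn brake pad lying flat, 112 x 80 x 13 mm. Origin under its middle.
- ratchet: Bystander: ratchet handle 230 mm long, lying, up to 38 mm high. Origin below its middle.
- socket: Bystander: dark socket standing upright, 34 mm wide, 60 mm high. Origin under its middle.
- spray_a: Bystander: spray can, 65 mm wide, 200 mm high. Origin under its middle.
Mind the look-alikes: they are no part of the job. Of the things that look like the tray, the largest one is meant.

How it is judged:
By the outcome, as a careful person would: the job done as asked, in the order asked, and still so for the second after the job is handed in, with the robot touching nothing.
It also fails if it takes over 64 s, if anything falls off the work surface, if the arm or the gripper's body presses on something with over 40 N, if the wrist force passes 120 N, or if a joint passes its speed limit or range.

## Working session

There is one attempt and no reset: what is moved stays moved. The work goes in short steps, Python scripts to look and compute and a shell command to move; the robot and the scene stay as the last step left them, time stands still between calls to the robot, and variables do not carry over. Pictures are saved under pics/ and viewed, and the job is handed in when it is done.

```bash
ls; mkdir -p pics; python3 - <<'E'
from bench import arm, optics
import cv2
print(arm.get_state())
for n in("side","top","wrist"):
    p,d=optics.grab_frame(n)
    cv2.imwrite(f"pics/{n}0.png",p[:,:,::-1])
    import numpy as np
    np.savez(f"pics/{n}0.npz",p=p,d=d)
    print(n,optics.camera_model(n))
E
```

```text
pics
{'clock': 0.0, 'joints': array([ 9.92697574e-01,  1.81523353e-01,  1.60797923e+00, -3.78685686e-05,
        1.35380626e+00, -2.06270469e-01]), 'qvel': array([ 0.00155695, -0.00144361,  0.00127771, -0.00042207,  0.00018628,
       -0.00117597]), 'effort': array([-1.86640345e-04, -4.44879055e+01, -3.51328254e+01, -2.07075354e-04,
        8.98571452e-03, -4.58333147e-05]), 'tool_pos': array([0.20858569, 0.53525238, 0.23040801]), 'eef_rot': array([ 0.29048456,  1.55166197, -0.29300999]), 'contact_force': array([0.4171578, 0.6057892, 0.5067274]), 'wrist_torque': array([-0.02808695,  0.03751018,  0.03623959]), 'opening': 0.08529569380202023}
side {'fx': 478.9976981852584, 'fy': 478.9976981852584, 'cx': 286.21256454944125, 'cy': 212.29936076542302, 'dist': array([-0.13856297,  0.        ,  0.        ,  0.        ,  0.        ]), 'pose': array([[ 0.91360255,  0.31170801, -0.26109096,  0.13646285],
       [-0.40647687,  0.71647577, -0.56695593, -0.81782536],
       [ 0.01034064,  0.62409983,  0.78127619,  1.11434355],
       [ 0.        ,  0.        ,  0.        ,  1.        ]])}
top {'f
[... 281 characters left out ...]
53,  0.03381589, -0.04790558],
       [ 0.03147745,  0.08207238,  0.99612916,  1.06968007],
       [ 0.        ,  0.        ,  0.        ,  1.        ]])}
wrist {'fx': 370.39771279229024, 'fy': 370.39771279229024, 'cx': 281.3265092259261, 'cy': 213.32624134049306, 'dist': array([-0.08428863,  0.        ,  0.        ,  0.        ,  0.        ]), 'hand_eye': array([[ 4.51719398e-05,  2.61381633e-01, -9.65235536e-01,
        -1.42576086e-01],
       [ 9.99999472e-01,  9.79285503e-04,  3.11985156e-04,
         1.25149973e-03],
       [ 1.02678836e-03, -9.65235040e-01, -2.61381451e-01,
        -6.58214062e-02],
       [ 0.00000000e+00,  0.00000000e+00,  0.00000000e+00,
         1.00000000e+00]])}
```

View pics/side0.png

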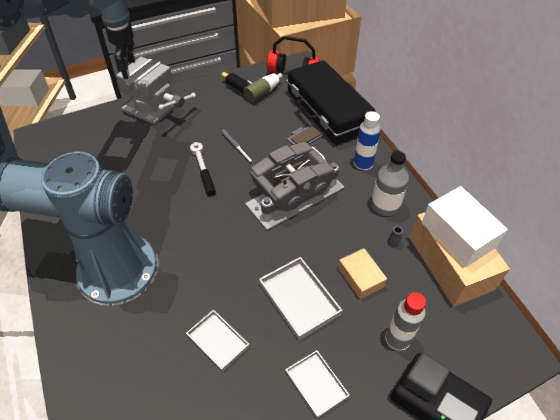

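View pics/top0.png

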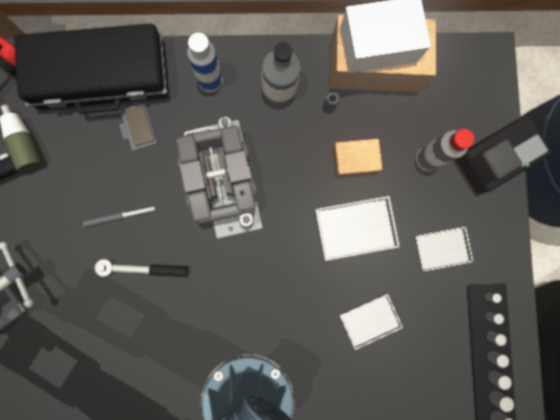

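View pics/wrist0.png

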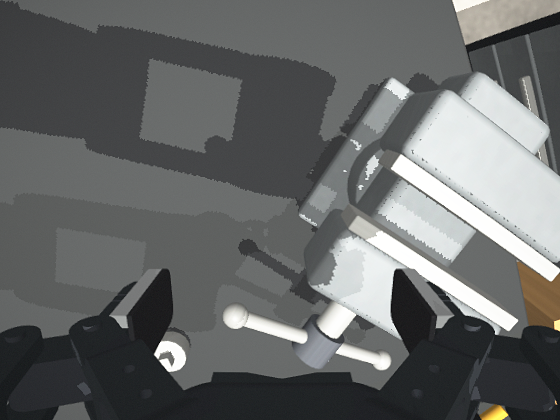

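```bash
cat > h.py <<'E'
import numpy as np, cv2, json
from scipy.spatial.transform import Rotation as R
from bench import arm, optics
def cam(n,st=None):
    m=optics.camera_model(n)
    K=np.array([[m['fx'],0,m['cx']],[0,m['fy'],m['cy']],[0,0,1]]);D=np.array(m['dist'])
    if 'pose' in m: T=m['pose']
    else:
        T=np.eye(4);T[:3,:3]=R.from_rotvec(st['eef_rot']).as_matrix();T[:3,3]=st['tool_pos'];T=T@m['hand_eye']
    return K,D,T
def rays(n,uv,st=None):
    K,D,T=cam(n,st);uv=np.asarray(uv,float).reshape(-1,1,2)
    p=cv2.undistortPoints(uv,K,D)[:,0]
    return np.c_[p[:,0],-p[:,1],-np.ones(len(p))],T
def px2w(n,uv,d,st=None):
    r,T=rays(n,uv,st);P=r*np.asarray(d,float).reshape(-1,1)
    return P@T[:3,:3].T+T[:3,3]
def pxz(n,uv,z,st=None):
    r,T=rays(n,uv,st);r=r@T[:3,:3].T;o=T[:3,3]
    return o+r*((z-o[2])/r[:,2])[:,None]
def w2px(n,P,st=None):
    K,D,T=cam(n,st);P=np.asarray(P,float).reshape(-1,3)
    c=(P-T[:3,3])@T[:3,:3];c=c*[1,-1,-1]
    return cv2.projectPoints(c.reshape(-1,1,3),np.zeros(3),np.zeros(3),K,D)[0][:,0]
def cloud(n,d,st=None):
    v,u=np.mgrid[0:d.shape[0],0:d.shape[1]]
    return px2w(n,np.c_[u.ravel(),v.ravel()],d.ravel(),st).reshape(*d.shape,3)
def shot(n,tag):
    st=arm.get_state();p,d=optics.grab_frame(n)
    cv2.imwrite(f'pics/{tag}.png',p[:,:,::-1]);np.savez(f'pics/{tag}.npz',p=p,d=d,pos=st['tool_pos'],rot=st['eef_rot'])
    return st,p,d
def load(tag):
    z=np.load(f'pics/{tag}.npz');st=dict(tool_pos=z['pos'],eef_rot=z['rot']) if 'pos' in z else None
    return st,z['p'],z['d']
def crop(p,x0,y0,x1,y1,s,out):
    cv2.imwrite(out,cv2.resize(p[y0:y1,x0:x1,::-1],None,fx=s,fy=s,interpolation=cv2.INTER_CUBIC))
E
python3 - <<'E'
from h import *
_,p,d=load('side0'); crop(p,180,110,380,240,4,'pics/sidecrop.png')
_,p,d=load('top0'); crop(p,70,100,270,250,4,'pics/topcrop.png')
C=cloud('top',d)
for uv in [(118,215),(90,221),(150,210),(358,228),(218,175),(355,157),(472,240)]: print(uv,C[uv[1],uv[0]].round(4))
E
```

```text
(118, 215) [0.4724 0.3125 0.0161]
(90, 221) [0.4593 0.3819 0.0154]
(150, 210) [0.4837 0.2349 0.0085]
(358, 228) [ 0.4234 -0.2949  0.0022]
(218, 175) [0.5521 0.0521 0.1004]
(355, 157) [ 0.6003 -0.2862  0.0431]
(472, 240) [ 0.3839 -0.5944 -0.0036]
```

View pics/sidecrop.png

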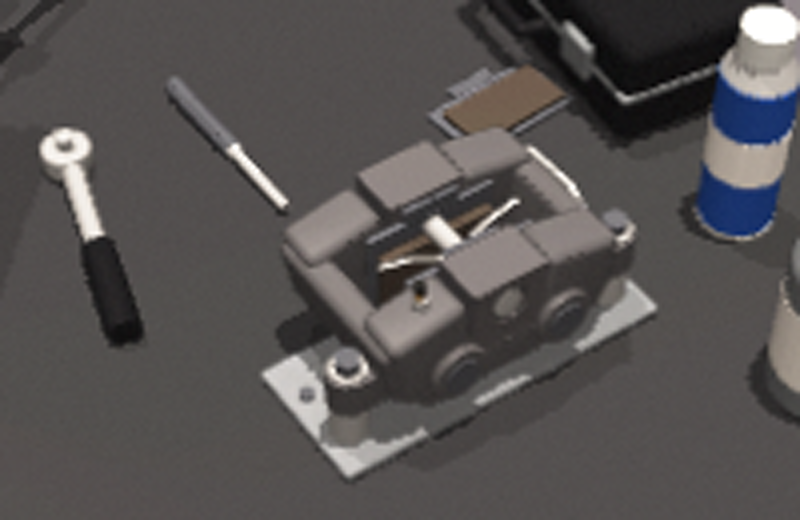

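View pics/topcrop.png

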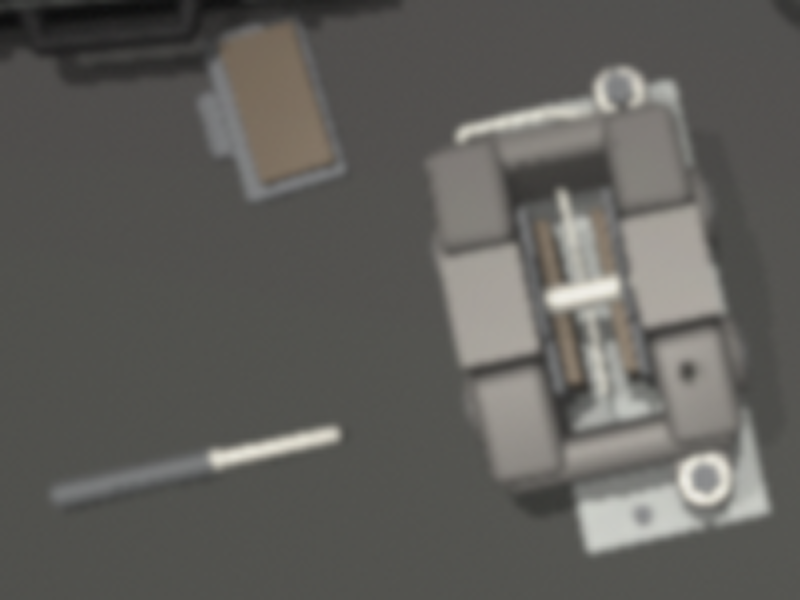

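```bash
python3 - <<'E'
from h import *
for n in('top','side'):
    _,p,d=load(n+'0');C=cloud(n,d)
    print(n,'bench z med',np.median(C[230:250,100:160,2]) if n=='top' else np.median(C[200:240,150:190,2]))
    # drift
    m=(C[...,2]>0.004)&(C[...,2]<0.03)&(abs(C[...,0]-.47)<.05)&(C[...,1]>.18)&(C[...,1]<.45)
    P=C[m];c=P[:,:2].mean(0);u,s,v=np.linalg.svd(P[:,:2]-c);t=(P[:,:2]-c)@v[0]
    q=(P[:,:2]-c)@v[1]
    print('drift',len(P),c,v[0],t.min(),t.max(),'ends',c+t.min()*v[0],c+t.max()*v[0],np.ptp(q))
    # bright nose vs body
    g=p.astype(int).sum(2)[m]; print('bright t range',np.percentile(t[g>450],[2,98]) if (g>450).any() else None)
    # caliper top
    m=(C[...,2]>0.105)&(C[...,2]<0.14)&(abs(C[...,0]-.55)<.16)&(abs(C[...,1]-.05)<.16)
    P=C[m][:,:2].astype(np.float32);print('cal',len(P),cv2.minAreaRect(P),np.percentile(C[m][:,2],[50,95]))
    # plate
    m=(C[...,2]>0.005)&(C[...,2]<0.016)&(abs(C[...,0]-.55)<.2)&(abs(C[...,1]-.05)<.12)
    P=C[m][:,:2].astype(np.float32);print('plate',len(P),cv2.minAreaRect(P))
    # tray rim
    m=(C[...,2]>0.018)&(C[...,2]<0.035)&(abs(C[...,0]-.42)<.09)&(abs(C[...,1]+.3)<.14)
    P=C[m][:,:2].astype(np.float32);print('tray',len(P),cv2.minAreaRect(P),np.median(C[m][:,2]))
st=arm.get_state();print(R.from_rotvec(st['eef_rot']).as_matrix().round(3))
E
```

```text
top bench z med -0.0002764487847718433
drift 461 [0.46960168 0.32144993] [-0.15030985  0.98863894] -0.13473736092337596 0.12899320331437025 ends [0.48985403 0.18824333] [0.45021273 0.44897764] 0.12296870811015362
bright t range [-0.09589852 -0.0194467 ]
cal 3617 ((0.556990385055542, 0.0585603266954422), (0.20210878551006317, 0.1501411348581314), 11.03275203704834) [0.1169493  0.12622204]
plate 1404 ((0.5560132265090942, 0.04044428467750549), (0.3905608057975769, 0.23208408057689667), 3.098883867263794)
tray 477 ((0.42772534489631653, -0.3114551901817322), (0.1338125616312027, 0.24410344660282135), 7.7264227867126465) 0.02675650937291496
side bench z med -0.0006082150510339224
drift 272 [0.46786913 0.32113362] [ 0.08112514 -0.99670392] -0.12581058123083 0.11547338345962614 ends [0.45766273 0.44652952] [0.47723693 0.20604084] 0.11653911254890223
bright t range [0.02191449 0.09949927]
cal 1916 ((0.5547720789909363, 0.056452617049217224), (0.20264826714992523, 0.1562856286764145), 10.847601890563965) [0.1166959  0.12659589]
plate 927 ((0.5494649410247803, 0.04687270522117615), (0.22235895693302155, 0.3851049840450287), 88.12419891357422)
tray 543 ((0.42648839950561523, -0.3113674521446228), (0.1340990960597992, 0.24311502277851105), 9.01845645904541) 0.02579000394861186
[[-0.001  0.363  0.932]
 [-0.001  0.932 -0.363]
 [-1.    -0.001 -0.   ]]
```

```bash
python3 -m pendant '[[[0.3,-0.9,3.1,0.1,0,0,1],[0.6,-1.9,6.3,0.21,0,0,1],[0.9,-2.8,9.4,0.315,0,0,1],[1.2,-3.7,12.5,0.42,0,0,1],[1.5,-4.6,15.7,0.525,0,0,1],[1.8,-5.6,18.8,0.63,0,0,1],[2.1,-6.5,21.9,0.735,0,0,0.5],[2.4,-7.4,25.0,0.84,0,0,0],[2.7,-8.3,28.2,0.945,0,0,-0.2],[3.0,-9.3,31.3,1.047,0,0,-0.2]]]'
python3 -m pendant '[[[0,0,0,0,0,0,-0.2],[0,0,0,0,0,0,-0.2]]]'
python3 - <<'E'
from h import *
st,p,d=shot('wrist','w1');print(st['tool_pos'],st['opening'],R.from_rotvec(st['eef_rot']).as_matrix().round(3).tolist())
E
```

```text
clock: 1.15
tool_pos: [0.4676, 0.3344, 0.2009]
eef_rot: [1.1, 1.276, -1.1]
contact_force: [-0.4, -0.5, 0.5]
opening: 0.0342
clock: 1.35
tool_pos: [0.4668, 0.3348, 0.2008]
eef_rot: [1.096, 1.278, -1.098]
contact_force: [-0.3, -0.3, -0.4]
opening: 0.0342
[0.46677467 0.33483219 0.20077544] 0.03419880938985736 [[-0.001, 0.989, 0.151], [-0.0, 0.151, -0.989], [-1.0, -0.001, -0.0]]
```

View pics/w1.png

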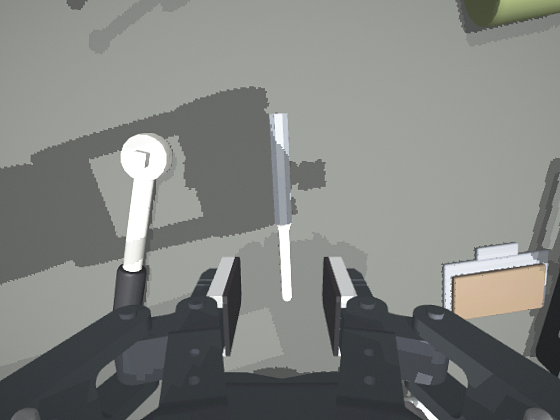

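```bash
python3 - <<'E'
from h import *
st,p,d=load('w1');C=cloud('wrist',d,st)
crop(p,230,90,340,320,3,'pics/w1c.png')
m=(C[...,2]>0.003)&(C[...,2]<0.03);m[:, :255]=0;m[:,305:]=0;m[:105]=0;m[306:]=0
v,u=np.nonzero(m);print(len(v),v.min(),v.max())
P=C[m];c=P[:,:2].mean(0);_,s,V=np.linalg.svd(P[:,:2]-c,full_matrices=False);ax=V[0]*np.sign(-V[0][1]);t=(P[:,:2]-c)@ax;q=(P[:,:2]-c)@V[1]
print(c,ax,t.min(),t.max(),q.min(),q.max(),'tip',c+ax*t.max(),'tail',c+ax*t.min())
print('z body',np.percentile(P[t<0][:,2],[50,95,99]),'z nose',np.percentile(P[t>t.max()-.07][:,2],[50,95]))
for b in np.arange(t.min(),t.max(),.02):
    s=(t>=b)&(t<b+.02);print(round(b-t.max(),3),P[s].mean(0).round(4),np.ptp(q[s]).round(4))
for uv,z in [((288,299),.008),((284,224),.008),((279,114),.008)]:print(pxz('wrist',uv,z,st))
_,pt,dt=load('top0');
print('top',pxz('top',[(154,209),(84,222)],.008))
E
```

```text
2755 113 299
[0.46871585 0.32920785] [ 0.19632121 -0.98053964] -0.07360850170142975 0.10655041872777028 -0.007945418890250834 0.00807318585218746 tip [0.48963395 0.22473094] tail [0.45426494 0.4013839 ]
z body [0.01502151 0.0168961  0.01749839] z nose [0.01208976 0.01354649]
-0.18 [0.4562 0.3917 0.0146] 0.016
-0.16 [0.4601 0.3721 0.0147] 0.016
-0.14 [0.464  0.3525 0.0146] 0.0159
-0.12 [0.468  0.3329 0.0147] 0.016
-0.1 [0.4719 0.3132 0.0147] 0.016
-0.08 [0.4759 0.2935 0.0123] 0.014
-0.06 [0.4798 0.2737 0.0118] 0.01
-0.04 [0.4836 0.2544 0.0119] 0.01
-0.02 [0.4876 0.2356 0.0117] 0.0099
-0.0 [0.4858 0.224  0.007 ] 0.0
[[0.49085087 0.22415045 0.008     ]]
[[0.47491868 0.30142793 0.008     ]]
[[0.45528126 0.40056298 0.008     ]]
top [[0.48599358 0.22496929 0.008     ]
 [0.45777365 0.39981098 0.008     ]]
```

View pics/w1c.png

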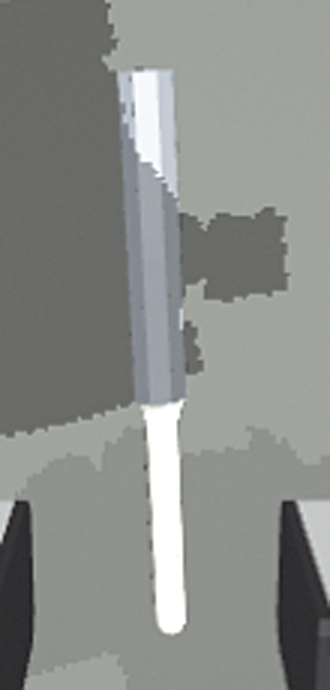

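```bash
python3 -m pendant '[[[3,0,-0.2,-0.045,0,0,-0.2],[7,0.05,-0.25,-0.045,0,0,-0.2],[11,0.05,-0.25,-0.045,0,0,-0.2],[15,0.05,-0.25,-0.045,0,0,-0.2],[17.5,0.05,-0.25,-0.045,0,0,-0.2],[18.5,0.05,-0.25,-0.045,0,0,-0.2],[18.5,0.05,-0.25,-0.045,0,0,-0.2]]]'
python3 - <<'E'
from h import *
st,p,d=shot('wrist','w2');print(st['tool_pos'],st['opening'],R.from_rotvec(st['eef_rot']).as_matrix().round(3).tolist())
E
```

```text
clock: 2.1
tool_pos: [0.4652, 0.3382, 0.0152]
eef_rot: [1.06, 1.298, -1.064]
contact_force: [0.6, -0.1, -0.0]
opening: 0.0344
[0.46518378 0.33822718 0.0151718 ] 0.03441877860406923 [[-0.003, 0.98, 0.197], [-0.001, 0.197, -0.98], [-1.0, -0.003, 0.001]]
```

View pics/w2.png

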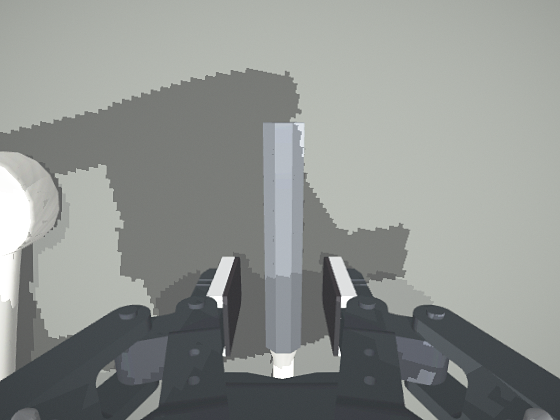

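```bash
python3 -m pendant '[[[0.7,0.1,0,0,0,0,-0.2],[1.3,0.12,0,0,0,0,-0.2],[1.3,0.12,0,0,0,0,-0.2],[1.3,0.12,0,0,0,0,-0.5],[1.3,0.12,0,0,0,0,-0.6],[1.3,0.12,0,0,0,0,-0.7]]]' 40
python3 -m pendant '[[[0,0,0,0,0,0,-1],[0,0,0,0,0,0,-1],[0,0,0,0,0,0,-1],[0,0,0,0,0,0,-1]]]' 80
python3 - <<'E'
from h import *
st,p,d=shot('wrist','w3');print(st['tool_pos'],st['opening'],R.from_rotvec(st['eef_rot']).as_matrix().round(3).tolist())
E
```

```text
clock: 2.75
tool_pos: [0.4681, 0.3382, 0.0037]
eef_rot: [1.063, 1.296, -1.063]
contact_force: [-2.1, -0.5, 3.1]
opening: 0.0147
clock: 3.15
tool_pos: [0.4682, 0.3382, 0.0038]
eef_rot: [1.063, 1.296, -1.063]
contact_force: [-1.7, -0.8, 5.7]
opening: 0.0129
[0.46815349 0.33821257 0.00382253] 0.012938387816334286 [[0.0, 0.981, 0.196], [0.0, 0.196, -0.981], [-1.0, 0.0, 0.0]]
```

View pics/w3.png

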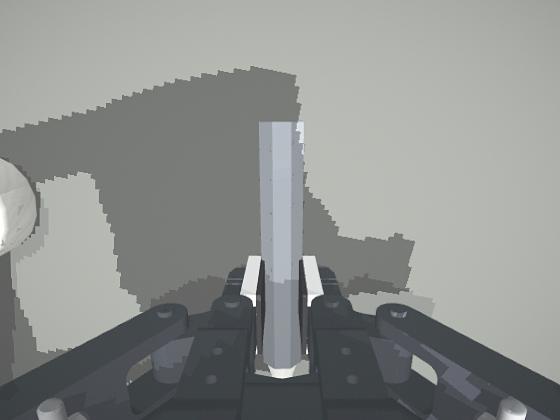

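```bash
python3 - <<'E'
from h import *
st,p,d=load('w3'); crop(p,200,230,370,400,4,'pics/w3c.png')
E
```

```text
(no output)
```

View pics/w3c.png

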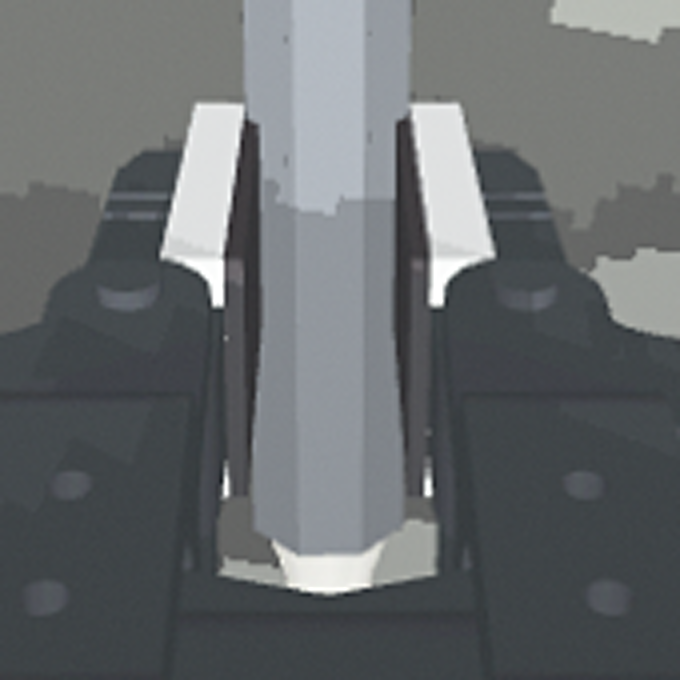

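```bash
python3 -m pendant '[[[0,0,0,0,0,0,-0.4],[0,0,0,0,0,0,-0.4],[0,0,0,0,0,0,-0.4],[0.2,0,0,0,0,0,-0.4],[0.3,0,0,0,0,0,-0.4],[0.3,0,0,0,0,0,-0.4]]]' 40
python3 -m pendant '[[[0.1,0,0,0,0,0,-0.4],[0.2,0,0,0,0,0,-0.4],[0.2,0,0,0,0,0,-0.4]]]'
python3 - <<'E'
from h import *
st,p,d=shot('wrist','w4');print(st['tool_pos'],st['contact_force'],st['opening']); crop(p,200,230,370,400,4,'pics/w4c.png')
E
```

```text
clock: 3.8
tool_pos: [0.4679, 0.3381, 0.0001]
eef_rot: [1.063, 1.296, -1.063]
contact_force: [0.7, -0.0, 0.8]
opening: 0.0258
clock: 4.1
tool_pos: [0.4681, 0.3382, -0.0001]
eef_rot: [1.062, 1.296, -1.063]
contact_force: [-5.4, -3.7, 14.9]
opening: 0.0256
[ 4.68102323e-01  3.38192154e-01 -1.16589409e-04] [-5.3539736  -3.69613816 14.85583589] 0.02555187808987823
```

View pics/w4c.png

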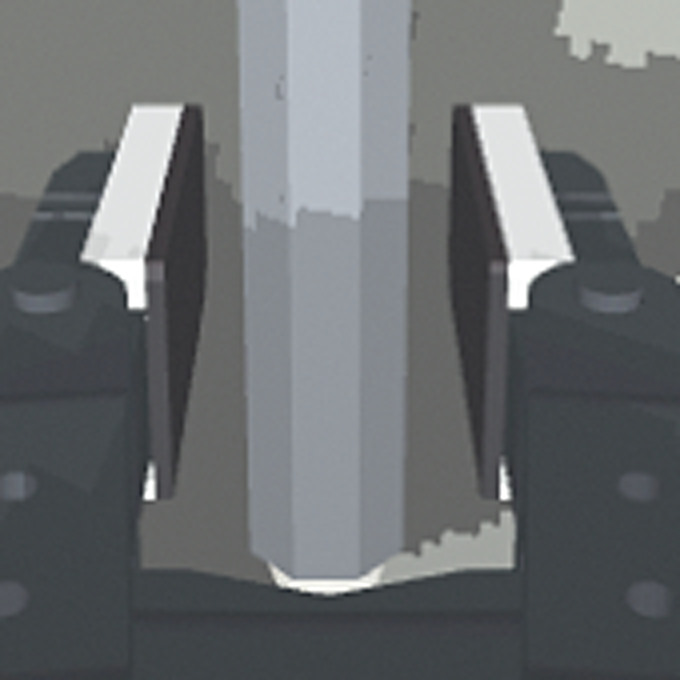

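```bash
python3 -m pendant '[[[-0.3,0,0,0,0,0,-0.4],[-0.3,0,0,0,0,0,-0.7],[-0.3,0,0,0,0,0,-1],[-0.3,0,0,0,0,0,-1],[-0.3,0,0,0,0,0,-1],[-0.3,0,0,0,0,0,-1],[-0.3,0,0,0,0,0,-1]]]' 60
python3 - <<'E'
from h import *
st,p,d=shot('wrist','w5');print(st['tool_pos'],st['contact_force'],st['opening']); crop(p,200,230,370,400,4,'pics/w5c.png')
E
```

```text
clock: 4.85
tool_pos: [0.4684, 0.3384, 0.002]
eef_rot: [1.063, 1.296, -1.062]
contact_force: [-1.6, -1.6, 7.9]
opening: 0.014
[0.46836998 0.33836595 0.00204901] [-1.62332928 -1.6471264   7.85568068] 0.014021430862534356
```

View pics/w5c.png

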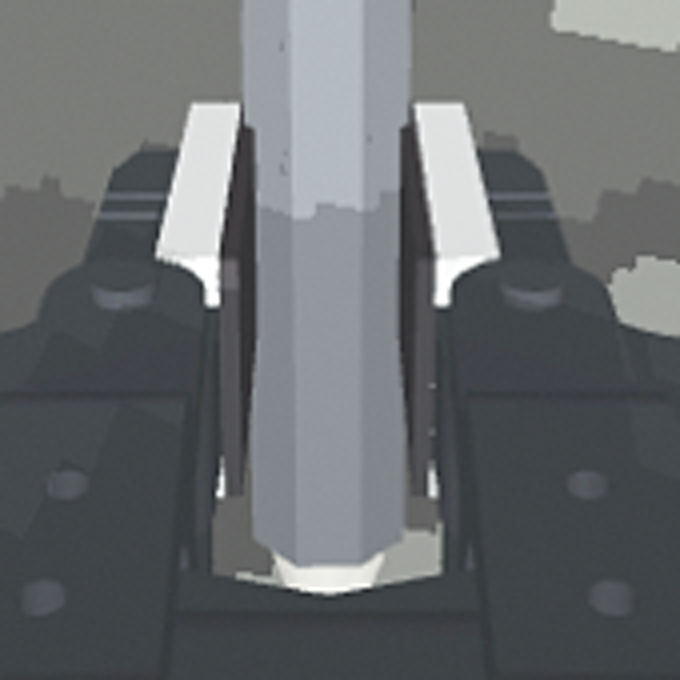

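```bash
python3 -m pendant '[[[-1,0,0,0,0,0,-1],[-2,0,0,0,0,0,-1],[-4,0,0,0,0,0,-1]]]' 80
python3 -m pendant '[[[-4,-2,1,0,0,0,-1],[-8,-4.5,2.5,0,0,0,-1],[-12,-7.5,4,0,0,0,-1],[-16,-10,5.5,0,0,0,-1],[-20,-12.5,6.5,0,0,0,-1],[-24,-15,7.5,0,0,0,-1],[-25.7,-16.6,8.3,0,0,0,-1],[-25.7,-16.6,8.3,0,0,0,-1]]]'
python3 - <<'E'
from h import *
st,p,d=shot('wrist','w6');print(st['tool_pos'],st['contact_force'],st['opening'],R.from_rotvec(st['eef_rot']).as_matrix().round(3).tolist())
E
```

```text
clock: 5.2
tool_pos: [0.4667, 0.3375, 0.0406]
eef_rot: [1.061, 1.297, -1.066]
contact_force: [-0.7, -0.1, -2.4]
opening: 0.0134
clock: 6.0
tool_pos: [0.3216, 0.2241, 0.3018]
eef_rot: [1.067, 1.292, -1.057]
contact_force: [0.3, 0.4, -0.7]
opening: 0.0138
[0.3216141  0.22407186 0.30183718] [ 0.31731822  0.43193046 -0.71007056] 0.013755796600744358 [[0.007, 0.981, 0.195], [0.002, 0.195, -0.981], [-1.0, 0.007, -0.001]]
```

View pics/w6.png

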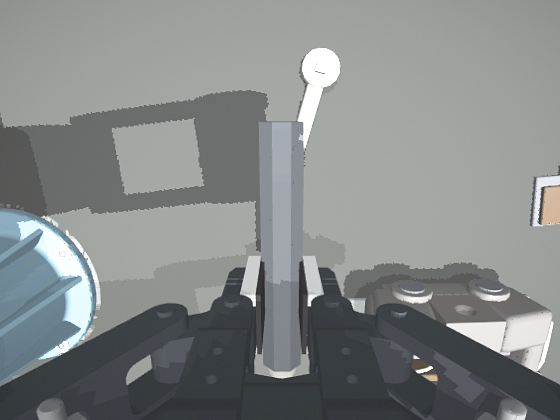

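```bash
python3 - <<'E'
from h import *
st,p,d=load('w6'); crop(p,390,260,560,390,4,'pics/w6c.png')
C=cloud('wrist',d,st)
print('pred',w2px('wrist',[[.5427,.132,.1],[.557-.0143,.132,.12]],st))
ax=np.array([.196,-.981]);la=np.array([.981,.196])
for uv in [(465,311),(455,311),(475,311),(465,305),(465,318),(440,318),(500,318),(412,292),(490,288)]:
    P=C[uv[1],uv[0]];print(uv,P.round(4),'along',(P[:2]@ax).round(4),'lat',(P[:2]@la).round(4))
# face fit
sub=C[295:330,400:540].reshape(-1,3)
m=(sub[:,2]>.07)&(sub[:,2]<.118)
S=sub[m];f=(S[:,1]>.1)&(S[:,1]<.16);S=S[f];print(len(S))
al=S[:,:2]@ax;print(np.percentile(al,[1,5,25,50,75,95]))
h,e=np.histogram(al,30);k=h.argmax();print(e[k])
F=S[abs(al-e[k]-.001)<.003];A=np.c_[F[:,0],np.ones(len(F))];print('face y=ax+b',np.linalg.lstsq(A,F[:,1],rcond=None)[0],len(F))
E
```

```text
pred [[464.74849467 309.42848354]
 [473.80451747 319.19626576]]
(465, 311) [0.5499 0.126  0.0909] along -0.0158 lat 0.5641
(455, 311) [0.5306 0.1297 0.1029] along -0.0233 lat 0.546
(475, 311) [0.5532 0.1331 0.1023] along -0.0222 lat 0.5688
(465, 305) [0.5487 0.1322 0.0888] along -0.0221 lat 0.5642
(465, 318) [0.5355 0.1299 0.1161] along -0.0224 lat 0.5508
(440, 318) [0.5119 0.1231 0.1112] along -0.0204 lat 0.5263
(500, 318) [0.5723 0.137  0.1181] along -0.0222 lat 0.5882
(412, 292) [0.4918 0.1306 0.074 ] along -0.0318 lat 0.5081
(490, 288) [0.5829 0.1503 0.0714] along -0.0332 lat 0.6013
3163
[-0.03041804 -0.02799583 -0.02307357 -0.02249769 -0.02158598 -0.01417633]
-0.023228034620330552
face y=ax+b [0.19316806 0.02653685] 2459
```

View pics/w6c.png

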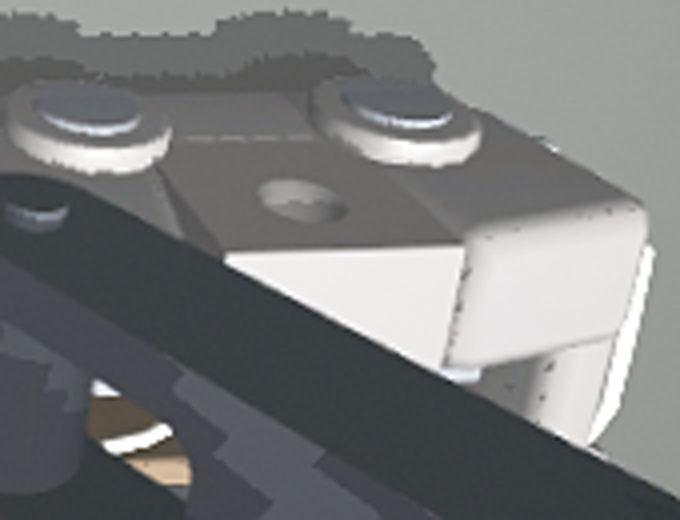

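```bash
python3 - <<'E'
from h import *
st,p,d=load('w6')
def ip(uv):
    r,T=rays('wrist',uv,st);r=r@T[:3,:3].T;o=T[:3,3];n=np.array([.19317,-1,0]);b=-.02654
    return o+r*((b-n@o)/(r@n))[:,None]
P=ip([(390+(x+.5)/4-.5,260+(y+.5)/4-.5) for x,y in [(302,201),(257,197),(348,208),(300,178),(305,224)]])
ax=np.array([.1897,-.9818]);la=np.array([.9818,.1897])
for q in P:print(q.round(4),(q[:2]@la).round(4),(q[:2]@ax).round(4))
# from top and side cam: pin rod visible in window
for n in('top','side'):
    _,p,d=load(n+'0');C=cloud(n,d)
    g=p.astype(int).min(2)
    m=(g>150)&(C[...,2]>.085)&(C[...,2]<.115)&(abs(C[...,0]-.555)<.04)&(abs(C[...,1]-.055)<.04)
    v,u=np.nonzero(m);print(n,len(u))
    if len(u):
        S=C[m];print(S.mean(0),np.percentile(S[:,:2]@la,[5,50,95]),np.percentile(S[:,2],[5,50,95]))
E
```

```text
[0.5434 0.1315 0.0999] 0.5584 -0.026
[0.5322 0.1293 0.0972] 0.547 -0.026
[0.554  0.1336 0.1041] 0.5693 -0.026
[0.5488 0.1325 0.0875] 0.5639 -0.026
[0.5386 0.1306 0.1116] 0.5535 -0.026
top 150
[0.55714689 0.05766881 0.10189937] [0.52587353 0.55730122 0.58677755] [0.08951553 0.10352058 0.10793233]
side 47
[0.55758763 0.0618618  0.10281836] [0.54811213 0.55542481 0.58969169] [0.09697032 0.10338777 0.10763424]
```

```bash
python3 - <<'E'
from h import *
st,p,d=load('w6');K,D,T=cam('wrist',st)
Rt=R.from_rotvec(st['eef_rot']).as_matrix()
C=cloud('wrist',d,st);L=(C-st['tool_pos'])@Rt
for v in (130,150,180,210,240,270,300,330,350):
    row=L[v,262:302];g=abs(row[:,0])<.05
    print(v,'x(top)',row[g][:,0].min().round(4),'y',row[g][:,1].min().round(4),row[g][:,1].max().round(4),'z',np.median(row[g][:,2]).round(4))
st=arm.get_state();print(st['tool_pos'],R.from_rotvec(st['eef_rot']).as_matrix().round(4).tolist())
s=np.array([.517,.2645,.0925])-st['tool_pos'];print(s@R.from_rotvec(st['eef_rot']).as_matrix())
E
```

```text
130 x(top) -0.0147 y -0.0059 0.0078 z -0.0615
150 x(top) -0.0149 y -0.006 0.0078 z -0.0547
180 x(top) -0.0151 y -0.0061 0.008 z -0.0441
210 x(top) -0.0156 y -0.0063 0.0081 z -0.0333
240 x(top) -0.0151 y -0.0065 0.0082 z -0.0218
270 x(top) -0.0189 y -0.0062 0.0079 z -0.0098
300 x(top) -0.0285 y -0.0059 0.0076 z 0.0027
330 x(top) -0.0302 y -0.0063 0.0079 z 0.0161
350 x(top) -0.0145 y -0.0068 0.0086 z 0.0257
[0.32176243 0.22428493 0.29982509] [[0.0045, 0.9808, 0.1952], [0.0015, 0.1952, -0.9808], [-1.0, 0.0047, -0.0006]]
[ 0.20825087  0.19836523 -0.00121106]
```

```bash
python3 -m pendant '[[[1,4,-0.5,0,0,0,-1],[2,8,-0.5,0,0,0,-1],[3,12,-0.5,0,0,0,-1],[4,16,-0.5,0,0,0,-1],[6,19,-0.3,0,0,0,-1],[10,19.7,-0.1,0,0,0,-1],[14,19.7,-0.1,0,0,0,-1],[18,19.7,-0.1,0,0,0,-1],[20.5,19.75,-0.1,0,0,0,-1],[20.8,19.75,-0.1,0,0,0,-1]]]' 80
python3 -m pendant '[[[0,0,0,0,0,0,-1],[0,0,0,0,0,0,-1]]]'
python3 - <<'E'
from h import *
st,p,d=shot('wrist','w7');shot('top','t7');shot('side','s7');st=arm.get_state();Rt=R.from_rotvec(st['eef_rot']).as_matrix();print(st['tool_pos'],st['contact_force'],Rt.round(4).tolist())
tip=st['tool_pos']+Rt@[-.0065,.0009,.1156];print('tip',tip,'need to hole',(np.array([.5434,.1315,.0985])-tip)@Rt)
for t,b in(('t7',(150,120,280,250)),('s7',(220,110,350,220))):
    q=load(t)[1];crop(q,*b,6,f'pics/{t}c.png')
for n in('top','side'):print(n,w2px(n,[tip,[.5434,.1315,.1]]))
E
```

```text
clock: 7.05
tool_pos: [0.5108, 0.2629, 0.0836]
eef_rot: [1.056, 1.303, -1.072]
contact_force: [-0.1, 0.2, -2.0]
opening: 0.0133
clock: 7.25
tool_pos: [0.516, 0.2643, 0.0913]
eef_rot: [1.064, 1.295, -1.061]
contact_force: [0.5, -0.2, -2.1]
opening: 0.0134
[0.51622798 0.26433054 0.09212229] [ 0.24320533  0.24668531 -2.01568454] [[0.0032, 0.9806, 0.1958], [0.0009, 0.1958, -0.9807], [-1.0, 0.0033, -0.0002]]
tip [0.5397198  0.15113762 0.09859668] need to hole [ 9.09619030e-05 -2.35623355e-04  1.99781300e-02]
top [[175.65415875 181.37579001]
 [183.97993991 179.51166236]]
side [[274.35104666 150.92295433]
 [278.03301591 154.43045387]]
```

View pics/t7c.png

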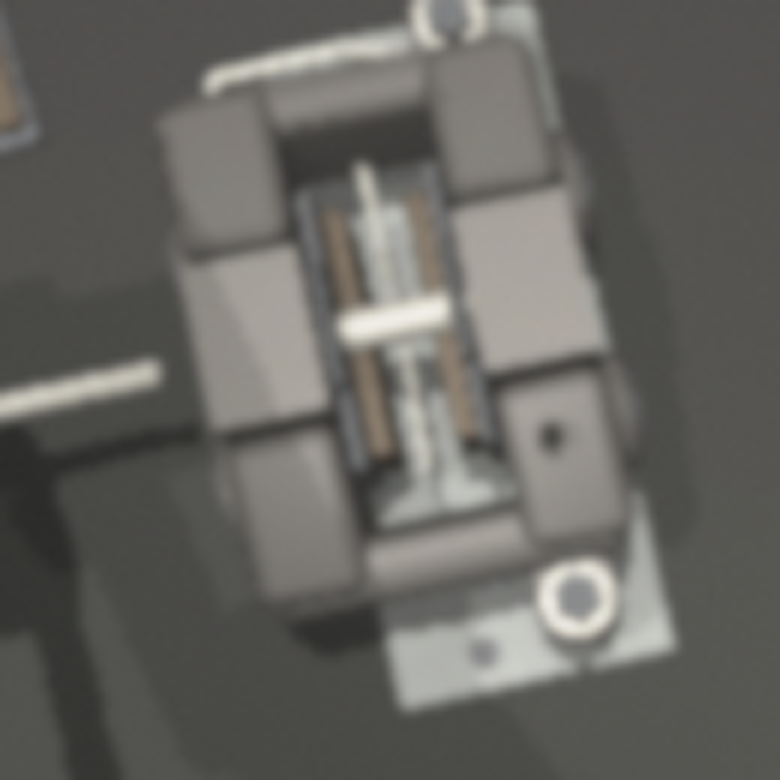

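View pics/s7c.png

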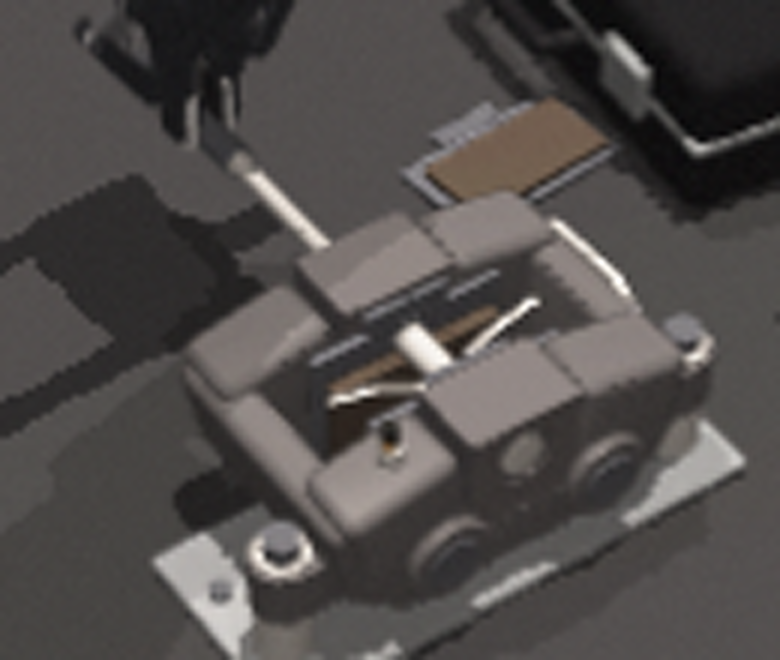

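```bash
python3 -m pendant '[[[0,0,1,0,0,0,-1],[0,0,1.8,0,0,0,-1],[0,0,2.3,0,0,0,-1],[0,0,2.8,0,0,0,-1],[0,0,3.1,0,0,0,-1],[0,0,3.1,0,0,0,-1]]]' 100
python3 -m pendant '[[[0,0,0.3,0,0,0,-1],[0,0,0.6,0,0,0,-1],[0,0,0.6,0,0,0,-1]]]'
python3 - <<'E'
from h import *
st=arm.get_state();Rt=R.from_rotvec(st['eef_rot']).as_matrix();print(st['tool_pos'],st['contact_force'],st['wrist_torque'],Rt.round(4).tolist())
tip=st['tool_pos']+Rt@[-.0065,.0009,.1156];print('tip',tip,'need to hole',(np.array([.5434,.1315,.0985])-tip)@Rt)
E
```

```text
clock: 8.0
tool_pos: [0.5211, 0.233, 0.0903]
eef_rot: [1.063, 1.296, -1.063]
contact_force: [0.4, -0.1, -1.9]
opening: 0.0127
clock: 8.3
tool_pos: [0.5216, 0.2299, 0.0903]
eef_rot: [1.066, 1.299, -1.061]
contact_force: [-2.3, 8.6, -0.0]
opening: 0.0128
[0.52156242 0.22989171 0.09032429] [-2.3484928   8.63266846 -0.03023743] [ 1.4843776   0.27951722 -0.05648926] [[-0.0007, 0.9806, 0.1958], [0.004, 0.1958, -0.9806], [-1.0, 0.0001, -0.0041]]
tip [0.54508088 0.11667978 0.09635429] need to hole [-0.00208512  0.0012533  -0.01487111]
```

```bash
python3 -m pendant '[[[-0.1,0,0.3,0,0,0,-1],[-0.1,0,0.6,0,0,0,-1],[-0.1,0,0.9,0,0,0,-1],[-0.1,0,1.2,0,0,0,-1],[-0.1,0,1.5,0,0,0,-1]]]' 110
python3 - <<'E'
from h import *
st=arm.get_state();Rt=R.from_rotvec(st['eef_rot']).as_matrix();print(st['tool_pos'],st['contact_force'],st['wrist_torque'],Rt.round(4).tolist())
tip=st['tool_pos']+Rt@[-.0065,.0009,.1156];print('tip',tip,'need to hole',(np.array([.5434,.1315,.0985])-tip)@Rt)
_,p,d=shot('side','s8');crop(p,220,110,350,220,6,'pics/s8c.png')
E
```

```text
clock: 8.8
tool_pos: [0.524, 0.2162, 0.0911]
eef_rot: [1.066, 1.301, -1.06]
contact_force: [-2.8, 12.8, -2.2]
opening: 0.0123
[0.52398757 0.21615569 0.09114532] [-2.79242038 12.75270179 -2.21570099] [ 2.14591551  0.412448   -0.0097044 ] [[-0.0014, 0.9805, 0.1963], [0.0052, 0.1963, -0.9805], [-1.0, -0.0003, -0.0053]]
tip [0.54757301 0.10294994 0.09702797] need to hole [-0.00131872  0.00151266 -0.02882116]
```

View pics/s8c.png

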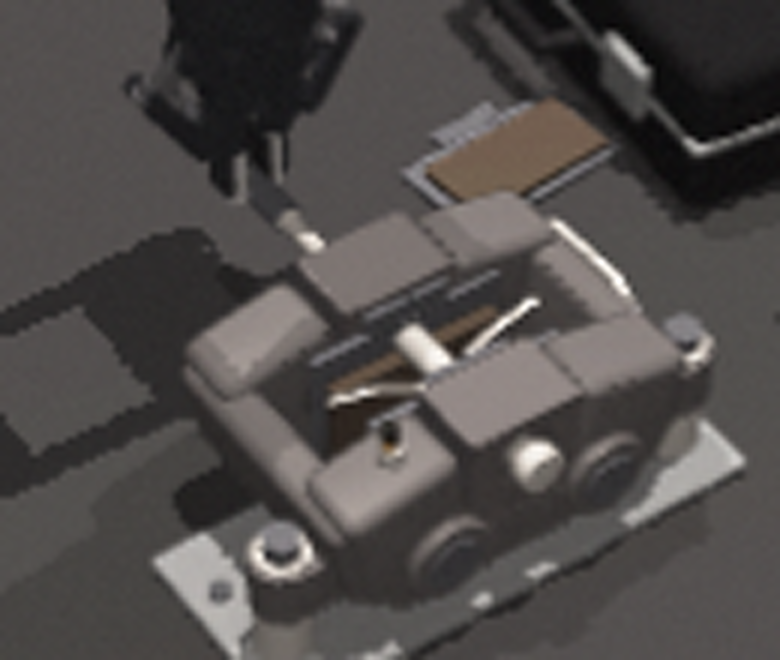

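```bash
python3 -m pendant '[[[0,0,0.3,0,0,0,-1],[0,0,0.6,0,0,0,-1],[0,0,0.9,0,0,0,-1],[0,0,1.2,0,0,0,-1],[0,0,1.4,0,0,0,-1],[0,0,1.6,0,0,0,-1],[0,0,1.8,0,0,0,-1],[0,0,2.0,0,0,0,-1],[0,0,2.2,0,0,0,-1],[0,0,2.4,0,0,0,-1]]]' 110
python3 - <<'E'
from h import *
st=arm.get_state();Rt=R.from_rotvec(st['eef_rot']).as_matrix();print(st['tool_pos'],st['contact_force'],st['wrist_torque'])
tip=st['tool_pos']+Rt@[-.0065,.0009,.1156];print('tip',tip,'need to hole',(np.array([.5434,.1315,.0985])-tip)@Rt)
_,p,d=shot('side','s9');crop(p,220,110,350,220,6,'pics/s9c.png')
C=cloud('side',d);ax=np.array([.1897,-.9818]);la=np.array([.9818,.1897]);o=np.array([.5434,.1315])
al=(C[...,:2]-o)@ax-.15;lt=(C[...,:2]-o)@la
m=(abs(lt)<.016)&(C[...,2]>.08)&(C[...,2]<.12)&(al>.003)&(al<.08);print(m.sum(),np.percentile(al[m],[50,90,95,99,100]),lt[m].mean(),np.percentile(C[m][:,2],[2,50,98]))
E
```

```text
clock: 9.85
tool_pos: [0.5299, 0.1892, 0.0913]
eef_rot: [1.063, 1.296, -1.063]
contact_force: [-0.3, 1.8, -1.3]
opening: 0.012
[0.52986509 0.18924718 0.09132795] [-0.34811989  1.762807   -1.30500374] [ 0.19171918  0.00932657 -0.02050368]
tip [0.55338482 0.07606162 0.09782954] need to hole [-0.00067115  0.00106483 -0.0563203 ]
103 [0.03194735 0.04198182 0.04258812 0.04291509 0.04297157] -0.0033337734024024637 [0.08675799 0.10208073 0.11084834]
```

View pics/s9c.png

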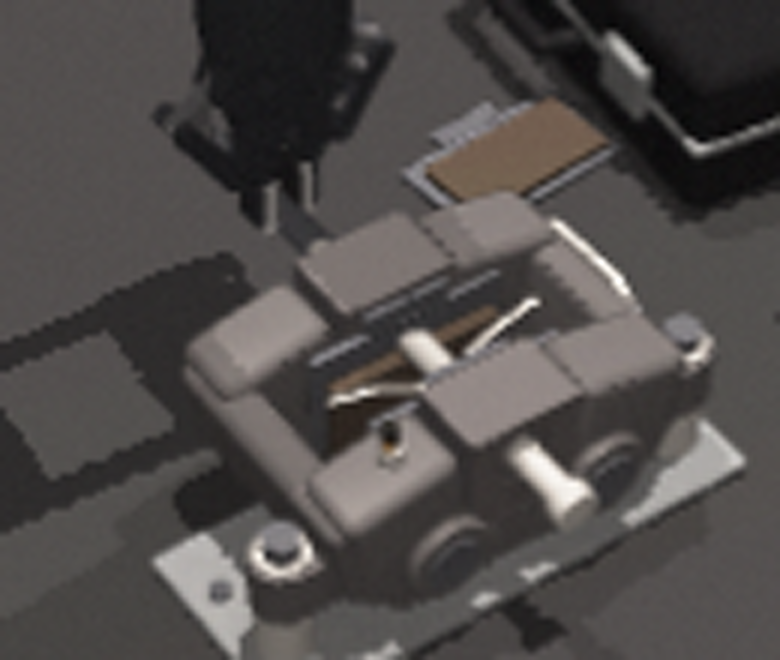

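```bash
python3 -m pendant '[[[0,0,0.15,0,0,0,-1],[0,0,0.3,0,0,0,-1],[0,0,0.4,0,0,0,-1],[0,0,0.45,0,0,0,-1],[0,0,0.45,0,0,0,-1]]]'
python3 - <<'E'
from h import *
st=arm.get_state();Rt=R.from_rotvec(st['eef_rot']).as_matrix();print(st['tool_pos'],st['contact_force'],st['wrist_torque'])
tip=st['tool_pos']+Rt@[-.0065,.0009,.1156];print('tip',tip,'need to hole',(np.array([.5434,.1315,.0985])-tip)@Rt)
_,p,d=shot('side','s10');crop(p,220,110,350,220,6,'pics/s10c.png')
C=cloud('side',d);ax=np.array([.1897,-.9818]);la=np.array([.9818,.1897]);o=np.array([.5434,.1315])
al=(C[...,:2]-o)@ax-.15;lt=(C[...,:2]-o)@la
m=(abs(lt)<.016)&(C[...,2]>.08)&(C[...,2]<.12)&(al>.003)&(al<.08);print(m.sum(),np.percentile(al[m],[50,90,95,99,100]),lt[m].mean(),np.percentile(C[m][:,2],[2,50,98]))
# face location as seen by side cam
for hh in (.07,.08,.115):
    f=(abs(lt-.0)<.03)&(abs(C[...,2]-hh)<.006)&(abs(al)<.012);print(hh,np.percentile(al[f],[10,50,90]).round(4) if f.any() else None)
E
```

```text
clock: 10.4
tool_pos: [0.5307, 0.1849, 0.0913]
eef_rot: [1.063, 1.296, -1.063]
contact_force: [-0.1, 0.8, -1.3]
opening: 0.0121
[0.53074004 0.18485893 0.09130018] [-0.14366323  0.81870193 -1.31079057] [ 0.14201842  0.06489292 -0.05170144]
tip [0.55424559 0.07167122 0.0978156 ] need to hole [-0.00069246  0.00107286 -0.06079431]
108 [0.0355646  0.04617412 0.04671626 0.04759869 0.04767211] -0.0033413773345675104 [0.08913884 0.1024784  0.10865131]
0.07 [-0.001   0.0016  0.008 ]
0.08 [-0.0013  0.0009  0.0046]
0.115 [-0.0023  0.      0.002 ]
```

```bash
python3 -m pendant '[[[0,0,-1.5,0,0,0,-1],[0,0,-4,0,0,0,-1],[0,0,-7,0,0,0,-1],[0,0,-9.5,0,0,0,-1],[0,-1,-12.5,0,0,0,-1],[0,-2.5,-15,0,0,0,-1],[2,-3.1,-16.2,0,0,0,-1],[5,-3.1,-16.2,0,0,0,-1],[7.5,-3.1,-16.2,0,0,0,-1],[8.3,-3.1,-16.2,0,0,0,-1]]]' 100
python3 -m pendant '[[[0.2,0,0,0,0,0,-1],[0.3,0,0,0,0,0,-1],[0.3,0,0,0,0,0,-1]]]'
python3 - <<'E'
from h import *
st,p,d=shot('wrist','w11');Rt=R.from_rotvec(st['eef_rot']).as_matrix();print(st['tool_pos'],st['contact_force'],st['wrist_torque'],Rt.round(4).tolist())
C=cloud('wrist',d,st);L=(C-st['tool_pos'])@Rt
for v in (130,150,180,210,240):
    row=L[v,262:302];g=abs(row[:,0])<.05;print(v,'top',row[g][:,0].min().round(4),'z',np.median(row[g][:,2]).round(4),C[v,262:302][:,2].max().round(4))
E
```

```text
clock: 11.45
tool_pos: [0.4659, 0.3377, 0.0055]
eef_rot: [1.059, 1.299, -1.066]
contact_force: [-0.6, -0.3, -2.4]
opening: 0.0127
clock: 11.75
tool_pos: [0.4697, 0.3383, 0.0066]
eef_rot: [1.065, 1.295, -1.061]
contact_force: [-0.1, -0.6, -1.7]
opening: 0.012
[0.46967264 0.33827602 0.00659306] [-0.1315906  -0.62941217 -1.71681738] [-0.00559107 -0.01504185 -0.01122329] [[0.0021, 0.9807, 0.1956], [0.0009, 0.1956, -0.9807], [-1.0, 0.0022, -0.0005]]
130 top -0.0149 z -0.0615 0.0215
150 top -0.0147 z -0.0547 0.0213
180 top -0.015 z -0.0441 0.0216
210 top -0.0143 z -0.0331 0.0209
240 top -0.015 z -0.0216 0.1492
```

View pics/w11.png

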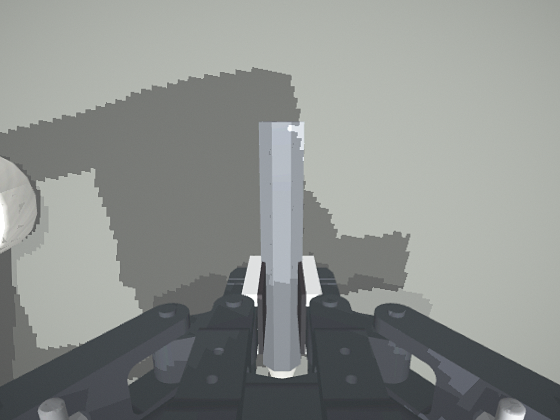

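```bash
python3 -m pendant '[[[0.2,0,0,0,0,0,-1],[0.4,0,0,0,0,0,-1],[0.45,0,0,0,0,0,-1],[0.45,0,0,0,0,0,-1]]]' 60
python3 -m pendant '[[[0.05,0,0,0,0,0,-1],[0.1,0,0,0,0,0,-1],[0.1,0,0,0,0,0,-1]]]' 40
```

```text
clock: 12.2
tool_pos: [0.4693, 0.338, 0.0023]
eef_rot: [1.064, 1.295, -1.062]
contact_force: [-3.2, -1.8, 8.5]
opening: 0.0125
clock: 12.5
tool_pos: [0.4693, 0.338, 0.0022]
eef_rot: [1.063, 1.295, -1.062]
contact_force: [-5.8, -4.5, 16.5]
opening: 0.0126
```

```bash
python3 -m pendant '[[[-0.1,0,0,0,0,0,-0.6],[-0.1,0,0,0,0,0,-0.5],[-0.1,0,0,0,0,0,-0.3],[-0.1,0,0,0,0,0,-0.2],[-0.1,0,0,0,0,0,-0.2]]]' 40
python3 - <<'E'
from h import *
st,p,d=shot('wrist','w12');print(st['tool_pos'],st['contact_force'],st['opening'])
E
```

```text
clock: 13.0
tool_pos: [0.4685, 0.3377, 0.0005]
eef_rot: [1.063, 1.296, -1.063]
contact_force: [-0.7, 0.7, 0.7]
opening: 0.0341
[0.46848608 0.33771024 0.00053969] [-0.72953673  0.6517515   0.74949569] 0.03408138297803408
```

View pics/w12.png

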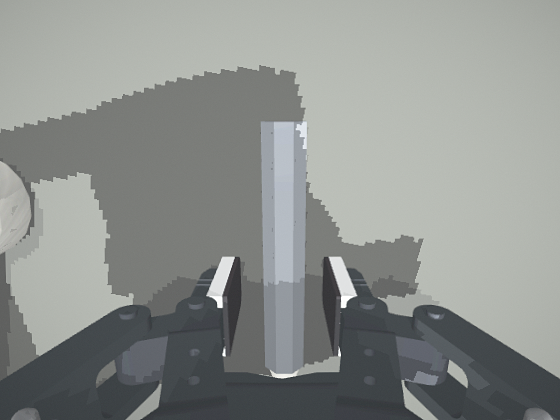

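```bash
python3 -m pendant '[[[-1,0,0,0,0,0,-0.2],[-4,0,0,0,0,0,-0.2],[-8,0,0,0,0,0,-0.2],[-12.5,0,0,0,0,0,-0.2],[-17,0.3,2,0,0,0,-0.2],[-21,0.6,5,0,0,0,-0.2],[-25,0.9,8.5,0,0,0,-0.2],[-28,1.2,13,0,0,0,-0.2],[-28,1.5,17.5,0,0,0,-0.2],[-28,2,22,0,0,0,-0.2]]]' 40
python3 -m pendant '[[[0,0.3,4,0,0,0,-0.2],[0,0.6,8,0,0,0,-0.2],[0,0.9,12,0,0,0,-0.2],[0,1.1,15.1,0,0,0,-0.2],[0,1.1,15.1,0,0,0,-0.2],[0,1.1,15.1,0,0,0,-0.2]]]'
python3 - <<'E'
from h import *
st,p,d=shot('wrist','w13');print(st['tool_pos'],st['contact_force'],st['opening'],R.from_rotvec(st['eef_rot']).as_matrix().round(4).tolist())
shot('top','t13')
E
```

```text
clock: 14.05
tool_pos: [0.5322, 0.1243, 0.2839]
eef_rot: [1.064, 1.292, -1.059]
contact_force: [0.7, 0.1, -0.8]
opening: 0.034
clock: 14.65
tool_pos: [0.5715, -0.0205, 0.2812]
eef_rot: [1.064, 1.295, -1.064]
contact_force: [0.0, -0.5, 0.1]
opening: 0.0342
[ 0.57146413 -0.02045513  0.28117834] [ 0.02062843 -0.46881735  0.10573833] 0.03422276735720844 [[0.0001, 0.981, 0.1941], [0.0004, 0.1941, -0.981], [-1.0, 0.0001, -0.0003]]
```

View pics/w13.png

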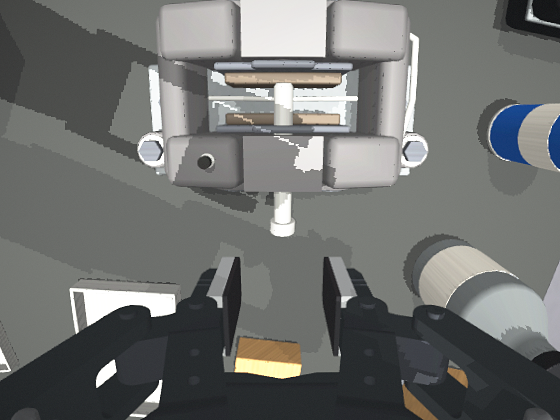

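View pics/t13.png

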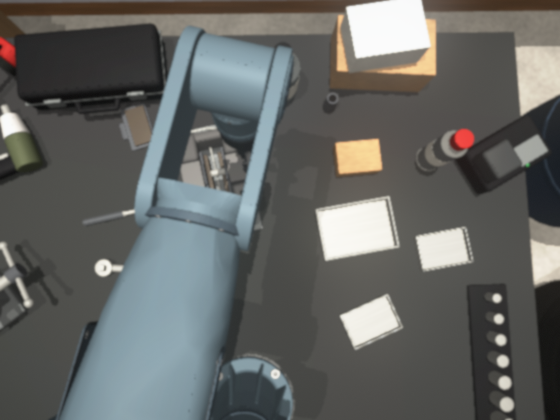

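```bash
python3 - <<'E'
from h import *
st,p,d=load('w13');C=cloud('wrist',d,st)
crop(p,230,180,340,250,6,'pics/w13c.png')
ax=np.array([.1897,-.9818]);la=np.array([.9818,.1897]);o=np.array([.5434,.1315])
al=(C[...,:2]-o)@ax-.15;lt=(C[...,:2]-o)@la
for v in range(186,242,2):
    r=slice(268,300);g=(C[v,r,2]>.07)
    if g.any():print(v,'al',al[v,r][g].min().round(4),al[v,r][g].max().round(4),'lt',lt[v,r][g].min().round(4),lt[v,r][g].max().round(4),'ztop',C[v,r,2].max().round(4))
# tall things near
m=(C[...,2]>.05)&(al>.012)&(abs(lt)<.25)
m[250:,180:400]=0
m&=~((abs(lt)<.02)&(al<.06))
for z0 in(.05,.1,.15):
    k=m&(C[...,2]>z0)&(lt>0);k[:, :400]=0
    if k.any():print('spray z>',z0,C[k].min(0),C[k].max(0),'lt min',lt[k].min(),'al',al[k].min())
E
```

```text
186 al -0.0052 -0.0045 lt -0.0114 0.0141 ztop 0.1267
188 al -0.0036 -0.0028 lt -0.0114 0.0139 ztop 0.1269
190 al -0.0017 -0.0012 lt -0.0114 0.0141 ztop 0.126
192 al 0.0044 0.0061 lt -0.007 0.0083 ztop 0.1052
194 al 0.0062 0.008 lt -0.007 0.0083 ztop 0.1047
196 al 0.0084 0.0099 lt -0.007 0.0083 ztop 0.1031
198 al -0.0624 0.0119 lt -0.007 0.0084 ztop 0.4238
200 al 0.0121 0.0137 lt -0.0071 0.0084 ztop 0.1027
202 al 0.0141 0.0158 lt -0.0071 0.0084 ztop 0.1022
204 al 0.0159 0.018 lt -0.0071 0.0085 ztop 0.1022
206 al 0.0177 0.0199 lt -0.0071 0.0085 ztop 0.1025
208 al 0.0195 0.0212 lt -0.0071 0.0075 ztop 0.1027
210 al 0.0216 0.0234 lt -0.0071 0.0075 ztop 0.1015
212 al 0.0236 0.0254 lt -0.0071 0.0076 ztop 0.1012
214 al -0.0624 0.0272 lt -0.0071 0.0076 ztop 0.4238
216 al 0.0276 0.0294 lt -0.0071 0.0076 ztop 0.1003
218 al 0.0293 0.0332 lt -0.0091 0.0107 ztop 0.101
220 al 0.0315 0.0343 lt -0.011 0.0115 ztop 0.0999
222 al 0.0333 0.0357 lt -0.0109 0.0124 ztop 0.1
224 al 0.0348 0.0378 lt -0.0109 0.0114 ztop 0.1014
226 al 0.0365 0.0398 lt -0.011 0.0115 ztop 0.1021
228 al 0.0381 0.0417 lt -0.0109 0.0115 ztop 0.1029
230 al 0.0399 0.0441 lt -0.011 0.0116 ztop 0.1034
232 al 0.0421 0.0442 lt -0.0099 0.0105 ztop 0.1024
234 al -0.0624 0.046 lt -0.008 0.0096 ztop 0.4238
236 al 0.0462 0.0466 lt -0.0015 0.0022 ztop 0.1016
spray z> 0.05 [ 0.60976104 -0.2786908   0.05006886] [ 0.83543871 -0.0178396   0.34979953] lt min 0.03592117143890126 al 0.012005474701459351
spray z> 0.1 [ 0.60976104 -0.10487199  0.10000077] [ 0.83543871 -0.0178396   0.34979953] lt min 0.03592117143890126 al 0.012005474701459351
spray z> 0.15 [ 0.60976104 -0.09877456  0.15000623] [ 0.82629502 -0.0178396   0.34979953] lt min 0.03592117143890126 al 0.012005474701459351
```

View pics/w13c.png

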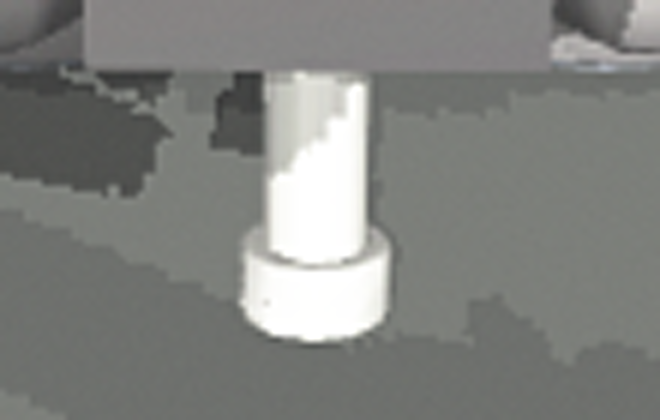

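```bash
python3 - <<'E'
from h import *
st,p,d=load('w13');C=cloud('wrist',d,st)
ax=np.array([.1897,-.9818]);la=np.array([.9818,.1897]);o=np.array([.5434,.1315])
al=(C[...,:2]-o)@ax-.15;lt=(C[...,:2]-o)@la
for v in range(84,126,4):
    print(v,[(float(al[v,u].round(4)),float(C[v,u,2].round(4))) for u in(280,284,288)])
print()
for v in range(192,238,3):
    print(v,[(float(al[v,u].round(4)),float(C[v,u,2].round(4))) for u in(278,282,284,286,290)])
# silhouette-based test: predicted px of level pin
P=[];
for a,z,l in [(.0345,.11,0),(.0465,.11,0),(.0345,.098,.012),(.0465,.098,-.012),(.0005,.106,0)]:
    q=o+ax*(a+.15)+la*l;P.append([*q,z])
print(w2px('wrist',P,st).round(1))
st2,p2,d2=load('s10')
print(w2px('side',P).round(1))
E
```

```text
84 [(-0.0857, 0.114), (-0.0857, 0.114), (-0.0858, 0.1131)]
88 [(-0.0825, 0.1157), (-0.0826, 0.1144), (-0.0827, 0.113)]
92 [(-0.0795, 0.1147), (-0.0794, 0.1156), (-0.0796, 0.1128)]
96 [(-0.0764, 0.1134), (-0.0764, 0.1139), (-0.0765, 0.1128)]
100 [(-0.0733, 0.1137), (-0.0733, 0.1144), (-0.0733, 0.1136)]
104 [(-0.0701, 0.1136), (-0.0702, 0.1136), (-0.0702, 0.1124)]
108 [(-0.067, 0.1127), (-0.067, 0.1123), (-0.067, 0.1125)]
112 [(-0.0638, 0.1122), (-0.0638, 0.1136), (-0.0638, 0.1123)]
116 [(-0.0606, 0.1105), (-0.0606, 0.1119), (-0.0606, 0.1107)]
120 [(-0.0574, 0.1116), (-0.0574, 0.1123), (-0.0574, 0.1101)]
124 [(-0.0542, 0.1108), (-0.0542, 0.1117), (-0.0542, 0.1102)]

192 [(0.0051, 0.1018), (0.0044, 0.1052), (0.0047, 0.1035), (0.0048, 0.1031), (0.0057, 0.0987)]
195 [(0.0077, 0.1022), (0.0078, 0.1017), (0.0076, 0.1025), (0.0079, 0.1011), (0.0087, 0.0973)]
198 [(0.0107, 0.101), (0.0103, 0.1027), (0.0105, 0.1018), (0.0104, 0.1024), (0.0115, 0.0974)]
201 [(0.0136, 0.1003), (0.0132, 0.1022), (0.0133, 0.1017), (0.0135, 0.1009), (0.0143, 0.0972)]
204 [(0.0165, 0.0999), (0.0159, 0.1022), (0.0161
[... 527 characters left out ...]
975), (0.0337, 0.0989), (0.0338, 0.0982), (0.0337, 0.0986), (0.0346, 0.0955)]
225 [(0.036, 0.1007), (0.0357, 0.1016), (0.0352, 0.1031), (0.0357, 0.1017), (0.0359, 0.1008)]
228 [(0.0385, 0.1019), (0.0381, 0.1029), (0.0388, 0.1007), (0.0386, 0.1015), (0.0392, 0.0993)]
231 [(0.0421, 0.0994), (0.0414, 0.1015), (0.0412, 0.1023), (0.0417, 0.1006), (0.0421, 0.0994)]
234 [(-0.0624, 0.4238), (0.0443, 0.1016), (0.0445, 0.101), (0.0445, 0.101), (0.0451, 0.0991)]
237 [(0.0816, 0.0004), (0.0817, 0.0003), (0.0818, -0.0), (0.0817, 0.0002), (0.0813, 0.0012)]
[[281.7 226.4]
 [281.7 239.3]
 [294.8 222.6]
 [268.7 235. ]
 [281.9 187.9]]
[[315.3 190.3]
 [317.9 193. ]
 [318.4 191.3]
 [314.2 197.7]
 [308.  183.8]]
```

View pics/s10c.png

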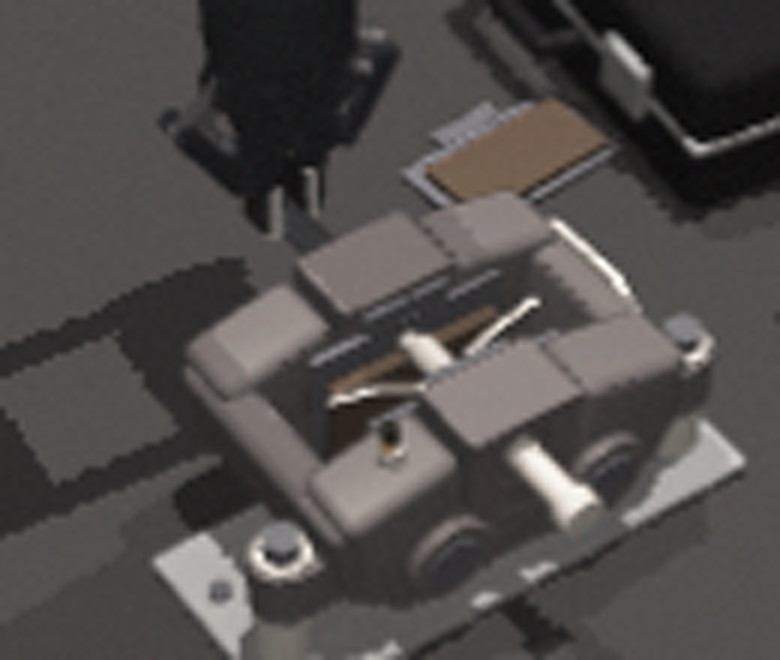

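```bash
python3 -m pendant '[[[1.5,0,1,0,0.04,0,-0.2],[3.5,0.1,2.5,0,0.09,0,-0.06],[4.8,0.16,3.4,0,0.122,0,-0.06],[4.8,0.16,3.4,0,0.122,0,-0.06],[4.8,0.16,3.4,0,0.122,0,-0.06]]]' 40
python3 - <<'E'
from h import *
_,p,d=load('top0');C=cloud('top',d)
ax=np.array([.1897,-.9818]);la=np.array([.9818,.1897]);o=np.array([.5434,.1315])
k=np.zeros(d.shape,bool);k[35:110,258:305]=1;k&=(C[...,2]>.05)
al=(C[...,:2]-o)@ax-.15;lt=(C[...,:2]-o)@la
print('spray',C[k].min(0),C[k].max(0),'lt',lt[k].min(),'al',al[k].min(),al[k].max())
_,p,d=load('w13');
st,p,d=shot('wrist','w14');C=cloud('wrist',d,st);Rt=R.from_rotvec(st['eef_rot']).as_matrix();print(st['tool_pos'],st['opening'],Rt.round(4).tolist())
al=(C[...,:2]-o)@ax-.15;lt=(C[...,:2]-o)@la
m=(abs(lt)<.012)&(C[...,2]>.085)&(C[...,2]<.12)&(al>.004)&(al<.033);m[:, :262]=0;m[:,305:]=0
a=[];b=[]
for x in np.arange(.005,.033,.003):
    k=m&(al>=x)&(al<x+.003)
    if k.sum()>5:print(x.round(4),k.sum(),'lt',np.percentile(lt[k],[2,98]).round(4),'zt',np.percentile(C[k][:,2],90).round(4))
print('target delta tool',(np.array([.5762,-.0358,.0844])-st['tool_pos'])@Rt)
E
```

```text
clock: 15.25
tool_pos: [0.5797, -0.052, 0.2331]
eef_rot: [1.141, 1.393, -1.011]
contact_force: [0.8, 0.2, 0.2]
opening: 0.0404
spray [ 0.37093492 -0.14436427  0.05091938] [ 0.83781354 -0.04790558  1.06968007] lt -0.20335945488269364 al -0.006576225014882364 0.1702302905780345
[ 0.57969561 -0.05204236  0.23305705] 0.040443021031760916 [[-0.0242, 0.9805, 0.1949], [0.119, 0.1964, -0.9733], [-0.9926, -0.0003, -0.1215]]
0.005 79 lt [-0.0074  0.0081] zt 0.1031
0.008 80 lt [-0.0074  0.0081] zt 0.1026
0.011 83 lt [-0.0074  0.0082] zt 0.1025
0.014 82 lt [-0.0074  0.0082] zt 0.1019
0.017 82 lt [-0.0074  0.0082] zt 0.1014
0.02 78 lt [-0.0074  0.0083] zt 0.1011
0.023 78 lt [-0.0074  0.0083] zt 0.1005
0.026 76 lt [-0.0074  0.0084] zt 0.1004
0.029 82 lt [-0.0074  0.0084] zt 0.0996
0.032 23 lt [-0.007   0.0081] zt 0.0999
target delta tool [ 0.14957425 -0.00018833  0.00156879]
```

View pics/w14.png

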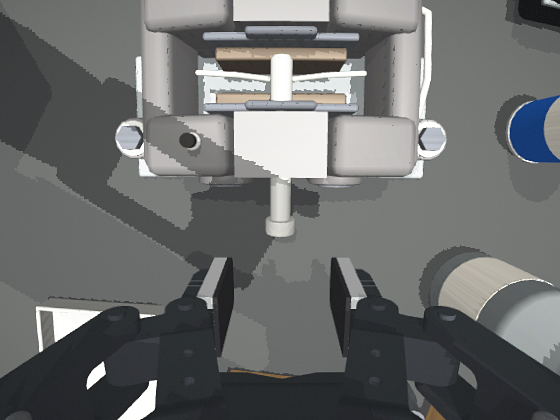

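```bash
python3 - <<'E'
from h import *
ax=np.array([.1897,-.9818]);la=np.array([.9818,.1897]);o=np.array([.5434,.1315])
st,p,d=load('w14');C=cloud('wrist',d,st)
al=(C[...,:2]-o)@ax-.15;lt=(C[...,:2]-o)@la
for uv in[(445,270),(450,285),(470,265),(500,262),(520,290),(530,330),(490,320)]:
    print(uv,C[uv[1],uv[0]].round(3),al[uv[1],uv[0]].round(3),lt[uv[1],uv[0]].round(3))
_,p,d=load('top0');C=cloud('top',d)
for uv in[(281,50),(281,70),(270,85),(280,95),(300,85),(262,80)]:print(uv,C[uv[1],uv[0]].round(3))
E
```

```text
(445, 270) [ 0.76  -0.081  0.015] 0.099 0.173
(450, 285) [ 0.756 -0.089  0.043] 0.106 0.167
(470, 265) [ 0.772 -0.066  0.039] 0.088 0.187
(500, 262) [ 0.796 -0.056  0.047] 0.082 0.213
(520, 290) [ 0.773 -0.064  0.116] 0.086 0.189
(530, 330) [ 0.768 -0.085  0.146] 0.105 0.18
(490, 320) [ 0.756 -0.092  0.117] 0.11 0.166
(281, 50) [ 0.799 -0.099  0.21 ]
(281, 70) [ 0.776 -0.1    0.162]
(270, 85) [ 0.763 -0.076  0.111]
(280, 95) [ 0.754 -0.101  0.07 ]
(300, 85) [ 0.808 -0.159 -0.003]
(262, 80) [ 0.789 -0.057  0.08 ]
```

```bash
python3 -m pendant '[[[4,0,0.15,0,0,0,-0.06],[8,0,0.15,0,0,0,-0.06],[11,0,0.15,0,0,0,-0.06],[13,0,0.15,0,0,0,-0.06],[13.9,0,0.15,0,0,0,-0.06],[13.9,0,0.15,0,0,0,-0.06]]]' 40
python3 - <<'E'
from h import *
ax=np.array([.1897,-.9818]);la=np.array([.9818,.1897]);o=np.array([.5434,.1315])
st,p,d=shot('wrist','w15');C=cloud('wrist',d,st);Rt=R.from_rotvec(st['eef_rot']).as_matrix();print(st['tool_pos'],st['opening'],st['contact_force'],Rt.round(4).tolist())
print('target delta tool',(np.array([.5762,-.0358,.0844])-st['tool_pos'])@Rt)
shot('side','s15');crop(load('s15')[1],220,110,350,220,6,'pics/s15c.png')
E
```

```text
clock: 15.9
tool_pos: [0.5766, -0.0368, 0.0946]
eef_rot: [1.141, 1.394, -1.01]
contact_force: [-0.5, 0.8, 0.4]
opening: 0.0401
[ 0.57656035 -0.03675457  0.09457645] 0.04010012980168777 [-0.54127534  0.81201062  0.4227994 ] [[-0.0247, 0.9803, 0.1957], [0.1194, 0.1973, -0.9731], [-0.9925, -0.0007, -0.1219]]
target delta tool [ 0.0102234  -0.00015816  0.0002414 ]
```

View pics/w15.png

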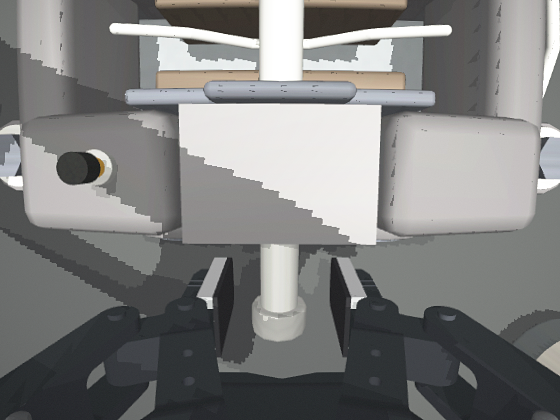

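View pics/s15c.png

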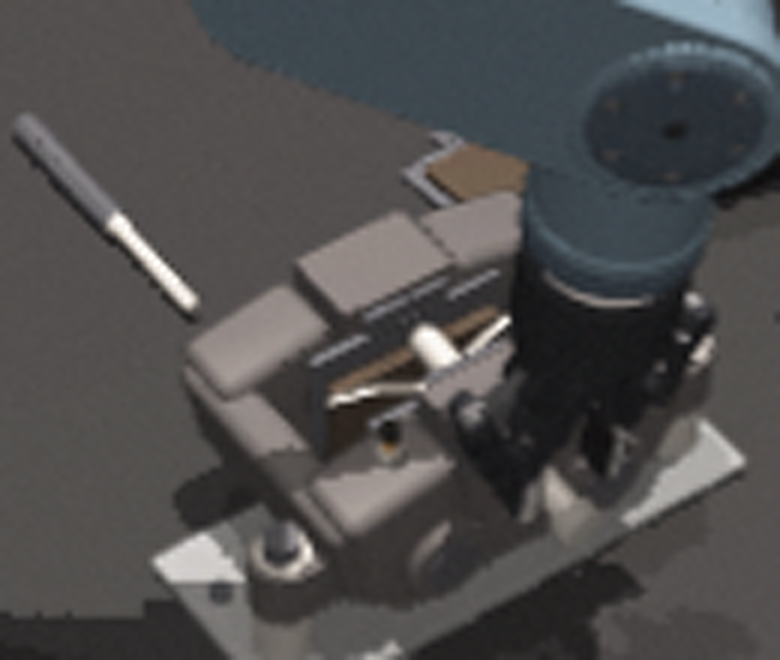

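```bash
python3 -m pendant '[[[0.5,0,0,0,0,0,-0.06],[1.0,0,0.02,0,0,0,-0.06],[1.0,0,0.02,0,0,0,-0.06]]]' 40
python3 -m pendant '[[[0,0,0,0,0,0,-0.4],[0,0,0,0,0,0,-0.6],[0,0,0,0,0,0,-1],[0,0,0,0,0,0,-1],[0,0,0,0,0,0,-1],[0,0,0,0,0,0,-1]]]' 50
python3 - <<'E'
from h import *
st,p,d=shot('wrist','w16');Rt=R.from_rotvec(st['eef_rot']).as_matrix();print(st['tool_pos'],st['opening'],st['contact_force'],st['wrist_torque'])
print('target delta tool',(np.array([.5762,-.0358,.0844])-st['tool_pos'])@Rt)
crop(p,180,200,380,400,4,'pics/w16c.png')
E
```

```text
clock: 16.3
tool_pos: [0.5763, -0.0368, 0.0844]
eef_rot: [1.142, 1.393, -1.011]
contact_force: [0.5, 0.7, 0.2]
opening: 0.0399
clock: 16.9
tool_pos: [0.5766, -0.037, 0.0848]
eef_rot: [1.142, 1.393, -1.011]
contact_force: [-0.7, -1.2, 1.0]
opening: 0.0139
[ 0.57663784 -0.03703696  0.08480102] 0.013903674292567713 [-0.65498355 -1.17996801  1.00510717] [-0.14122529  0.17523662  0.10891402]
target delta tool [ 0.00055586 -0.00018731 -0.00124037]
```

View pics/w16c.png

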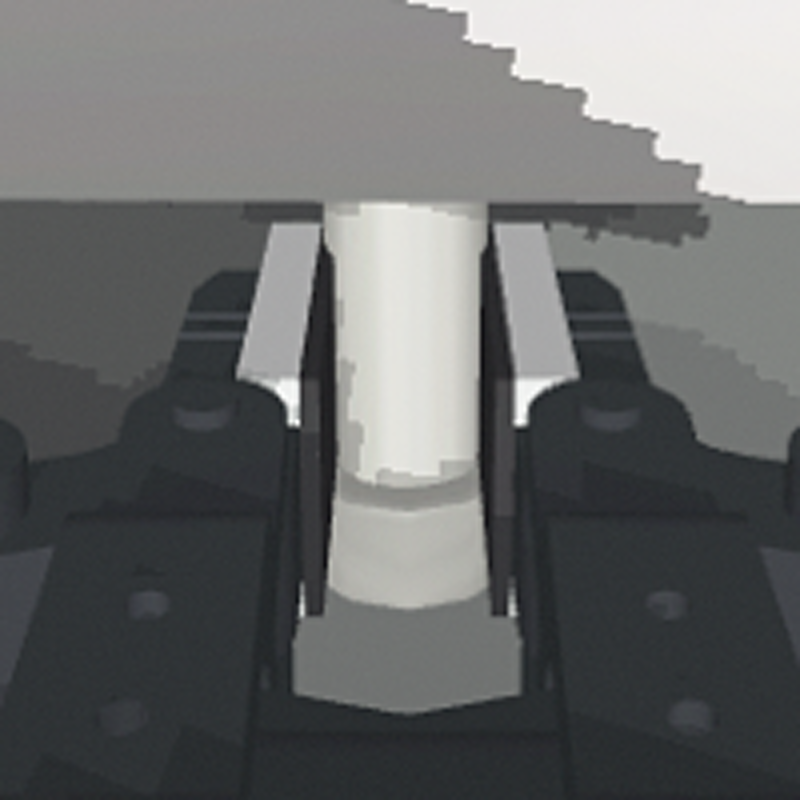

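```bash
python3 -m pendant '[[[0,0,0,0,0,0,-1],[0,0,0.3,0,0,0,-1],[0,0,0.8,0,0,0,-1],[0,0,1.4,0,0,0,-1],[0,0,2,0,0,0,-1],[0,0,2.7,0,0,0,-1]]]' 100
python3 - <<'E'
from h import *
st=arm.get_state();print(st['tool_pos'],st['opening'],st['contact_force'],st['wrist_torque'])
E
```

```text
clock: 17.55
tool_pos: [0.5819, -0.0639, 0.0811]
eef_rot: [1.142, 1.393, -1.011]
contact_force: [0.6, 1.3, -0.5]
opening: 0.012
[ 0.58193893 -0.06389941  0.08107525] 0.011977787900355107 [ 0.56784695  1.27316707 -0.54313377] [ 0.33589739  0.0773487  -0.05981238]
```

```bash
python3 -m pendant '[[[0,0,1,0,0,0,-1],[0,0,2,0,0,0,-1],[0,0,3,0,0,0,-1],[0,0,4,0,0,0,-1],[0,0,4.5,0,0,0,-1],[0,0,4.5,0,0,0,-1]]]' 100
python3 - <<'E'
from h import *
st,p,d=shot('wrist','w17');print(st['tool_pos'],st['opening'],st['contact_force'],st['wrist_torque'])
E
```

```text
clock: 18.15
tool_pos: [0.5906, -0.1081, 0.0757]
eef_rot: [1.143, 1.392, -1.012]
contact_force: [0.9, 0.9, -1.3]
opening: 0.0121
[ 0.59064707 -0.10810011  0.07565535] 0.012108618982400173 [ 0.93793067  0.90817611 -1.32324542] [-0.15322106 -0.04358767  0.02920351]
```

View pics/w17.png

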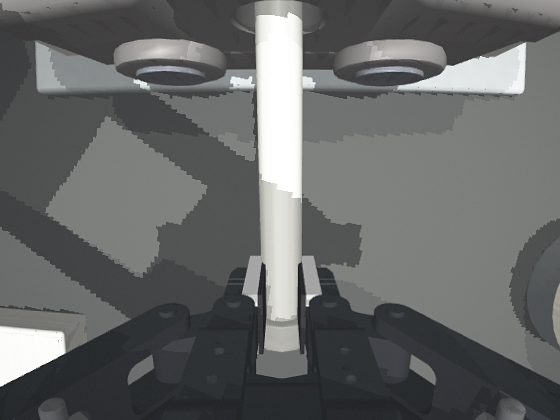

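```bash
python3 -m pendant '[[[0,0,1,0,0,0,-1],[0,0,2,0,0,0,-1],[0,0,3,0,0,0,-1],[0,0,3.5,0,0,0,-1],[0,0,3.5,0,0,0,-1]]]' 100
python3 - <<'E'
from h import *
st,p,d=shot('wrist','w18');Rt=R.from_rotvec(st['eef_rot']).as_matrix();print(st['tool_pos'],st['opening'],st['contact_force'],st['wrist_torque'],Rt.round(3).tolist())
C=cloud('wrist',d,st);L=(C-st['tool_pos'])@Rt
for v in range(10,260,20):
    row=L[v,255:305];g=(abs(row[:,0])<.06)
    if g.any():print(v,'top',row[g][:,0].min().round(4),'z',np.median(row[g][:,2]).round(4),row[g][:,1].min().round(4),row[g][:,1].max().round(4))
shot('side','s18')
_,p,d=load('top0');C=cloud('top',d)
m=(C[...,2]>.017)&(C[...,2]<.034);m[:190]=0;m[268:]=0;m[:,305:408][:]&=True;m[:,:305]=0;m[:,408:]=0
P=C[m][:,:2].astype(np.float32);r=cv2.minAreaRect(P);print('tray',r,cv2.boxPoints(r))
E
```

```text
clock: 18.7
tool_pos: [0.5975, -0.1421, 0.0715]
eef_rot: [1.143, 1.392, -1.012]
contact_force: [0.8, 0.5, -2.0]
opening: 0.0122
[ 0.59753882 -0.14210733  0.07153333] 0.012199569153487777 [ 0.79922936  0.46167057 -1.99511381] [-0.21232603 -0.03411716  0.03391804] [[-0.024, 0.981, 0.193], [0.119, 0.195, -0.974], [-0.993, 0.0, -0.122]]
10 top -0.0168 z -0.0994 -0.0078 0.0073
30 top -0.0178 z -0.0933 -0.0079 0.0074
50 top -0.0171 z -0.0872 -0.0079 0.0075
70 top -0.0177 z -0.081 -0.0077 0.0078
90 top -0.0167 z -0.0746 -0.0079 0.008
110 top -0.0172 z -0.0682 -0.0076 0.0081
130 top -0.0167 z -0.0616 -0.0073 0.0081
150 top -0.0165 z -0.0548 -0.0075 0.0083
170 top -0.0163 z -0.0479 -0.0072 0.0084
190 top -0.0168 z -0.0408 -0.0074 0.008
210 top -0.0162 z -0.0335 -0.0071 0.0081
230 top -0.0163 z -0.026 -0.0072 0.0082
250 top -0.0162 z -0.0182 -0.007 0.0083
tray ((0.42432519793510437, -0.28611552715301514), (0.13172556459903717, 0.1920948475599289), 8.521220207214355) [[ 0.3449576  -0.20088764]
 [ 0.37342137 -0.39086196]
 [ 0.5036928  -0.37134343]
 [ 0.47522902 -0.1813691 ]]
```

View pics/w18.png

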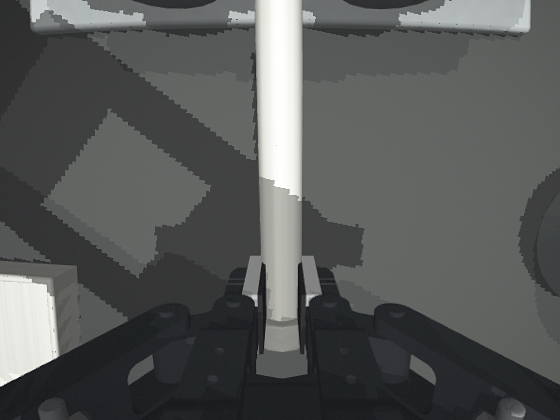

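View pics/s18.png

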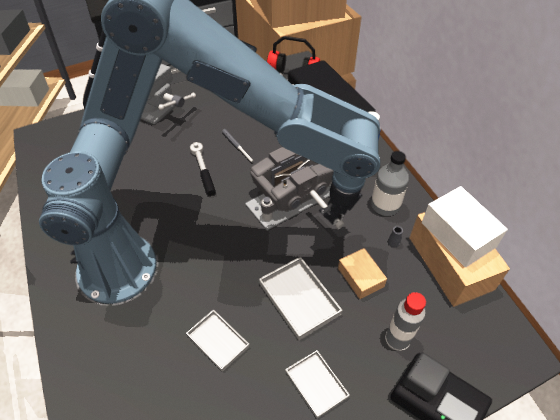

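```bash
python3 - <<'E'
from h import *
st=arm.get_state();R0=R.from_rotvec(st['eef_rot'])
a=np.radians(8.5);p=.04
zl=np.array([np.sin(a),-np.cos(a),0]);y=np.array([np.cos(a),np.sin(a),0])
z=zl*np.cos(p)+np.array([0,0,1])*np.sin(p);x=np.cross(y,z)
Rt=R.from_matrix(np.c_[x,y,z]);print((R0.inv()*Rt).as_rotvec())
for P in([.5975,-.1421,.17],[.4308,-.3296,.17],[.4308,-.3296,.04]):print(R0.as_matrix().T@(np.array(P)-st['tool_pos'])*100)
E
```

```text
[ 0.04823437 -0.16236106  0.00223602]
[-9.78534512e+00 -1.47184909e-04 -1.09915800e+00]
[-11.62805162 -20.01135194  13.92107892]
[  1.27469038 -20.00813787  15.50828982]
```

```bash
python3 -m pendant '[[[-3,0,0,0,0,0,-1],[-6,0,0,0,-0.03,0,-1],[-9,-1,0,0.01,-0.06,0,-1],[-10,-4,2,0.02,-0.09,0,-1],[-10.3,-7.5,4,0.03,-0.12,0,-1],[-10.6,-11,6.5,0.04,-0.15,0,-1],[-11,-14.5,9,0.048,-0.162,0,-1],[-11.3,-17.5,11.5,0.048,-0.162,0,-1],[-11.6,-20,13.9,0.048,-0.162,0,-1],[-11.6,-20,13.9,0.048,-0.162,0,-1]]]' 100
python3 - <<'E'
from h import *
st,p,d=shot('wrist','w19');shot('top','t19');Rt=R.from_rotvec(st['eef_rot']).as_matrix();print(st['tool_pos'],st['opening'],st['contact_force'],Rt.round(3).tolist())
C=cloud('wrist',d,st);L=(C-st['tool_pos'])@Rt
for v in range(10,260,40):
    row=L[v,255:305];w=C[v,255:305];g=(abs(row[:,0])<.06)
    if g.any():print(v,'top',row[g][:,0].min().round(4),'z',np.median(row[g][:,2]).round(4),row[g][:,1].min().round(4),row[g][:,1].max().round(4),w[g][:,2].max().round(4))
print((np.array([.4308,-.3296,.04])-st['tool_pos'])@Rt)
E
```

```text
clock: 19.8
tool_pos: [0.429, -0.3321, 0.1703]
eef_rot: [1.072, 1.243, -1.121]
contact_force: [1.0, 0.3, -2.1]
opening: 0.012
[ 0.42899399 -0.33214503  0.17032147] 0.01204749984505051 [ 0.99674731  0.33801763 -2.10511887] [[0.004, 0.989, 0.145], [-0.041, 0.145, -0.989], [-0.999, -0.002, 0.042]]
10 top -0.0174 z -0.0994 -0.0079 0.0073 0.1836
50 top -0.0168 z -0.0872 -0.0081 0.0075 0.1835
90 top -0.0173 z -0.0746 -0.0075 0.0078 0.1845
130 top -0.0167 z -0.0616 -0.0074 0.0081 0.1844
170 top -0.017 z -0.0479 -0.0073 0.0083 0.1853
210 top -0.0168 z -0.0336 -0.0071 0.008 0.1857
250 top -0.0157 z -0.0184 -0.0071 0.0082 0.1852
[ 0.13010985  0.002466   -0.00766625]
```

View pics/w19.png

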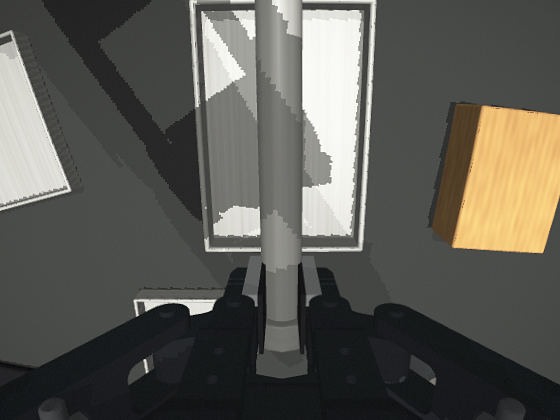

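```bash
python3 - <<'E'
from h import *
st,p,d=load('w19')
print(pxz('wrist',[(207,249),(364,249),(374,3),(191,4)],.027,st).round(4))
print(pxz('wrist',[(212,200),(357,200)],.003,st).round(4))
E
```

```text
[[ 0.3751 -0.3881  0.027 ]
 [ 0.5042 -0.3693  0.027 ]
 [ 0.4738 -0.1863  0.027 ]
 [ 0.347  -0.2054  0.027 ]]
[[ 0.3719 -0.3527  0.003 ]
 [ 0.4956 -0.3346  0.003 ]]
```

```bash
python3 -m pendant '[[[3,0.25,-0.7,0,0,0,-1],[7,0.25,-0.77,0,0,0,-1],[10.5,0.25,-0.77,0,0,0,-1],[13,0.25,-0.77,0,0,0,-1],[14.5,0.25,-0.77,0,0,0,-1],[15.5,0.25,-0.77,0,0,0,-1],[15.8,0.25,-0.77,0,0,0,-1],[15.8,0.25,-0.77,0,0,0,-1]]]' 100
python3 - <<'E'
from h import *
st,p,d=shot('wrist','w20');Rt=R.from_rotvec(st['eef_rot']).as_matrix();print(st['tool_pos'],st['opening'],st['contact_force'],Rt.round(3).tolist())
C=cloud('wrist',d,st);L=(C-st['tool_pos'])@Rt
for v in range(10,260,40):
    row=L[v,255:305];w=C[v,255:305];g=(row[:,0]>-.03)&(row[:,0]<-.012)
    if g.any():print(v,'top',row[g][:,0].min().round(4),'z',np.median(row[g][:,2]).round(4),w[g][:,2].max().round(4))
E
```

```text
clock: 20.7
tool_pos: [0.4336, -0.3279, 0.0123]
eef_rot: [1.07, 1.245, -1.116]
contact_force: [-0.2, -0.1, -2.5]
opening: 0.0125
[ 0.43357965 -0.32787261  0.01225418] 0.012517394347327383 [-0.23197533 -0.08951526 -2.49204831] [[0.005, 0.989, 0.149], [-0.041, 0.149, -0.988], [-0.999, -0.001, 0.041]]
10 top -0.0173 z -0.0994 0.0255
50 top -0.0175 z -0.0871 0.0262
90 top -0.0173 z -0.0746 0.0265
130 top -0.0181 z -0.0616 0.0278
170 top -0.0169 z -0.048 0.0271
210 top -0.0166 z -0.0337 0.0274
250 top -0.0164 z -0.0185 0.0278
```

View pics/w20.png

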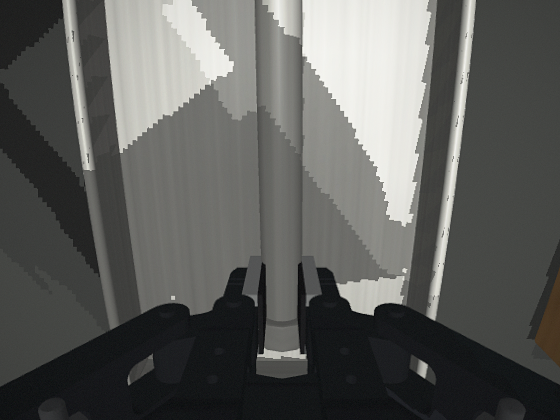

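```bash
python3 -m pendant '[[[0.2,0,0,0,0,0,-1],[0.4,0,0,0,0,0,-1],[0.5,0,0,0,0,0,-1],[0.5,0,0,0,0,0,-1]]]' 80
python3 -m pendant '[[[0.05,0,0,0,0,0,-1],[0.1,0,0,0,0,0,-1],[0.1,0,0,0,0,0,-1]]]' 60
```

```text
clock: 21.15
tool_pos: [0.4332, -0.3281, 0.007]
eef_rot: [1.07, 1.245, -1.117]
contact_force: [0.7, 1.1, -1.1]
opening: 0.0119
clock: 21.45
tool_pos: [0.4333, -0.3282, 0.0068]
eef_rot: [1.07, 1.246, -1.117]
contact_force: [-2.6, 2.3, 8.0]
opening: 0.0123
```

```bash
python3 -m pendant '[[[0.05,0,0,0,0,0,-1],[0.05,0,0,0,0,0,-1],[0.0,0,0,0,0,0,-1]]]' 25
python3 -m pendant '[[[0,0,0,0,0,0,-0.64],[0,0,0,0,0,0,-0.6],[0,0,0,0,0,0,-0.5],[0,0,0,0,0,0,-0.3],[0,0,0,0,0,0,-0.2],[0,0,0,0,0,0,-0.2]]]' 25
python3 - <<'E'
from h import *
st,p,d=shot('wrist','w21');print(st['tool_pos'],st['opening'],st['contact_force'])
E
```

```text
clock: 21.75
tool_pos: [0.4333, -0.3282, 0.0068]
eef_rot: [1.07, 1.245, -1.117]
contact_force: [-1.7, 1.5, 4.4]
opening: 0.0124
clock: 22.35
tool_pos: [0.433, -0.3279, 0.0056]
eef_rot: [1.071, 1.246, -1.117]
contact_force: [-1.0, -0.8, -0.2]
opening: 0.0343
[ 0.43296407 -0.32785891  0.00556228] 0.03427495610739844 [-0.98624577 -0.81554603 -0.23500425]
```

View pics/w21.png

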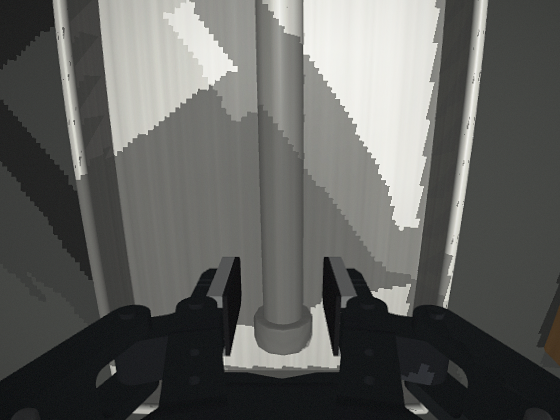

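```bash
python3 -m pendant '[[[-0.5,0,0,0,0,0,-0.2],[-1.5,0,0,0,0,0,-0.2],[-3.5,0,0,0,0,0,-0.2],[-7,0,0,0,0,0,-0.2],[-11,0,0,0,0,0,-0.2],[-15,0,0,0,0,0,-0.2],[-19,0,-3,0,0,0,-0.2],[-22,0,-6,0,0,0,-0.2],[-22,0,-6,0,0,0,-0.2],[-22,0,-6,0,0,0,-0.2]]]'
python3 - <<'E'
from h import *
st,p,d=shot('wrist','w22');shot('top','t22');shot('side','s22');print(st['tool_pos'],st['opening'],st['contact_force'])
E
```

```text
clock: 23.4
tool_pos: [0.4237, -0.2598, 0.2247]
eef_rot: [1.069, 1.243, -1.116]
contact_force: [-0.5, -0.4, -0.8]
opening: 0.0343
[ 0.42368743 -0.25984542  0.22465651] 0.034330303068727294 [-0.54541331 -0.38526089 -0.7980275 ]
```

View pics/w22.png

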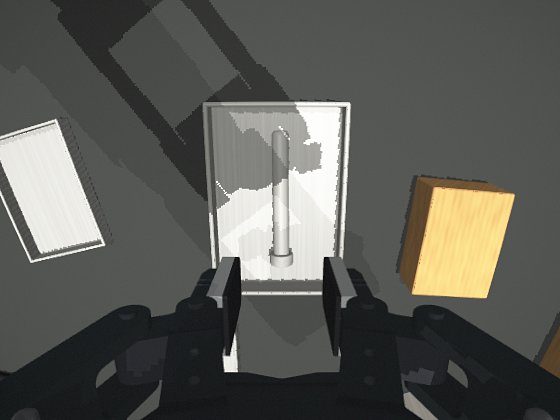

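View pics/t22.png

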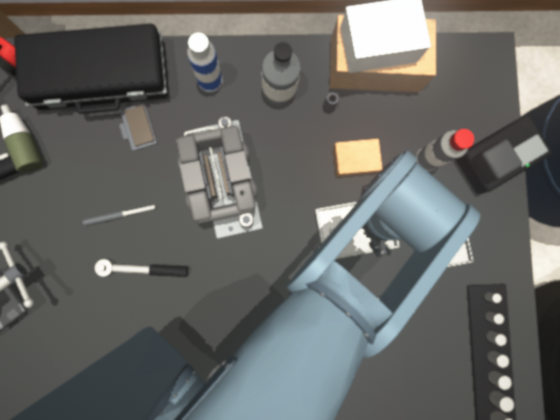

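View pics/s22.png

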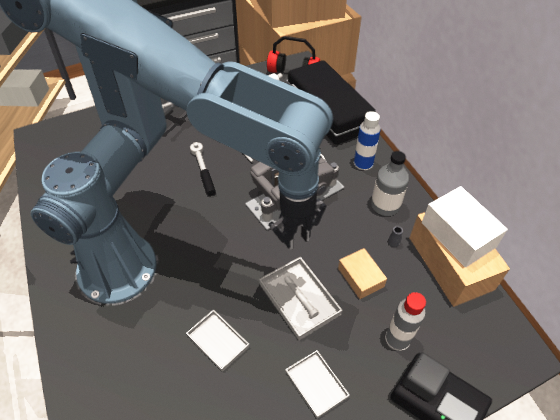

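```bash
python3 - <<'E'
from h import *
_,a,d0=load('top0');_,b,d1=load('t22');C=cloud('top',d1);C0=cloud('top',d0)
for uv in[(118,215),(90,221),(148,210)]:print('drift',C[uv[1],uv[0]].round(4),C0[uv[1],uv[0]].round(4))
for n,(x0,y0,x1,y1) in dict(carton=(330,135,385,178),pad=(115,100,160,155),ratchet=(90,255,195,280),socket=(322,88,342,112),spray=(255,40,305,110),drift=(75,200,165,230)).items():
    k=np.abs(a[y0:y1,x0:x1].astype(int)-b[y0:y1,x0:x1]).sum(2)
    print(n,(abs(d0-d1)[y0:y1,x0:x1]>.006).mean().round(3),np.median(k))
st,p,d=load('w22');W=cloud('wrist',d,st);print('pin',[W[v,281].round(4).tolist() for v in(140,180,220,245,258)])
E
```

```text
drift [0.4727 0.3135 0.0131] [0.4724 0.3125 0.0161]
drift [0.4593 0.3819 0.0153] [0.4593 0.3819 0.0154]
drift [ 0.4849  0.2428 -0.0021] [0.4834 0.2388 0.0126]
carton 0.078 41.0
pad 0.04 33.0
ratchet 0.03 31.0
socket 0.027 29.0
spray 0.037 31.0
drift 0.12 32.0
pin [[0.419, -0.2257, 0.0192], [0.4246, -0.2628, 0.0201], [0.4305, -0.3021, 0.0209], [0.4342, -0.3273, 0.0231], [0.4361, -0.3399, 0.026]]
```

```bash
python3 - <<'E'
from bench import arm
print(arm.close_job())
E
```

```text
the job is handed in; nothing more can be done
None
```

I drove the pin out with the drift, laid the drift back down, drew the pin out by its head end and laid it in the large steel tray. The job was handed in at about 24 s, with no verdict reported.

- **Pushing:** I gripped the drift by its body, put the nose in the access hole and pushed the pin about 46 to 48 mm. The force I saw at the wrist was at most about 13 N. The head stood 45 to 47.5 mm out of the face, depending on whether I go by the arm's position or the side camera.
- **Drift:** It was set flat on the bench where it had been lying, and in the last pictures it is still there. One depth reading on its nose came out at bench height, which I put down to the pixel just missing the thin nose.
- **Pin:** It was not level after the push. Its head end hung about 7° down, so I pitched the gripper to match, drew it out along its own axis and then levelled it. It was let go only once it touched the tray floor.
- **Last checks:**
  - Heights on the pin were 19 mm at the tail and 26 mm at the head, which fits a pin lying on the tray floor inside the walls.
  - The gripper was open, clear and touching nothing.
  - The bystanders look unmoved. I compared pictures only, did not re-measure their positions, and the carton's outline changed slightly more than the others', which I took for noise and shadow.

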